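# Close a control-unit test fixture with its draw latch

## Robot

A 6-joint arm with a two-finger parallel gripper is mounted at the origin on the work surface; the furniture and walls round the work are solid. World frame = base frame: x ahead of the robot, y to its left, z up, the work surface at z = 0. Lengths are in mm, angles in rad, forces in N, time in s.
With the tool pointing down it reaches from about 350 to 975 mm from the base axis. Payload 7.1 kg.
Tool frame: the origin (TCP) lies midway between the tips of the shut fingers; the grasp point (between the pads) lies 19 mm behind it; z points along the fingers, x is the direction in which the jaws open and shut, and the axes are right-handed (so a half turn about z gives the same grasp; the last joint's range is limited). The gripper opens to 88 mm and grips with 3 to 60 N. Pads are 20 mm wide; open, the fingers measure 115 mm over their backs; the gripper's body (75 mm by 178 mm) begins 61 mm behind the grasp point.
Start: joints at [-1.24, 0.423, 1.63, -0, 1.089, -0.019], TCP at [214.21, -587.127, 184.475] pointing down, gripper open.
Joint ranges: [-3, 3], [-0.9, 2.11], [0.09, 2.58], [-1.31, 4.45], [0.11, 2.69], [-2.54, 2.54]. Speed limits (rad/s): [2.39, 2.39, 3.01, 3.14, 3.14, 3.14].

## Interface

Orientations are given as a 3x3 rotation matrix whose columns are the frame's x, y, z axes.
In Python, from bench import manip gives the robot as it stands.
- The arm moves only by the tool send_rows, never from a script. Its argument "commands" is a list of rows, each a list of 5 numbers: the finger opening in m, from 0 to 0.0878, then the shift along the tool's x, y, z in m, then the turn about the tool's z in rad. A call has 1 to 8 rows; each row is the pose to reach, as a shift and turn from the pose commanded when the call began, along the tool's axes at that moment; what a row does not reach only later rows make up. A row lasts 1/10 s, in which the tool goes at most 50 mm and 8.59 degrees, less where a joint would pass 70% of its speed; a pose out of reach is approached as far as the arm can. A call with a gripper value outside its range is refused whole. The fingers move at their own pace and stop on an object; "squeeze" is the grip in N (left out, the last holds). Time passes only in rows, so rows that repeat a pose let the fingers close. It gives the time, the measured TCP pose, the force and the opening at its end, in the units of the state.
- manip.read_state(): the state, without advancing time (a new reading comes with each control period).
- manip.grab_frame(name): name is "side" or "top"; returns a dict with "img" (384x512x3 uint8, red, green, blue), "K" (3x3 intrinsics, pixels), "world_to_cam" (4x4, takes a point from world to camera coordinates). Camera axes: x right, y up, looking along -z (the intrinsics and any distortion apply to the point x, -y, -z); pixel columns grow to the right and rows downward; lengths in mm; the calibration is good to about 2 mm. A picture is of the moment at which its call begins. There is no depth.
- manip.sign_off(): hands the job in, once; it reports no verdict.
Trained networks look in the newest picture that a camera, given by its name, has taken for a name from the list of things; names that differ only in an ending like _2 or _b are one class to them, and where a whole thing is asked for, a point or a joint stands for the part that bears it (a point fixed in the world has none). Each returns a list of dicts, best first, with "conf" (0 to 1); they miss things now and then, are a little off and sometimes report something else, mostly with a low value. They report only what shows in the picture. A call takes as long as a camera call.
- manip.spot_in(camera, name): "at" ([x, y, z] in mm, in the coordinates of the camera as it stood for that picture, good to about 4 mm: the middle of the surface that is visible of it).
- manip.tip_of(camera, name): "at" ([x, y, z] in mm, in the coordinates of the camera as it stood for that picture, good to about 4 mm: a listed point, or the origin of a listed thing).
The state is a dict: "t": time; "qpos": joint angles; "joint_velocities": joint speeds; "effort": joint torques, N m; "tcp_pos": TCP position; "ee_rot": TCP orientation; "force": force on the tool from outside, world axes, zero at the start; "moment": the same for the moment, N m; "width": finger opening in mm.
Only numpy, scipy, OpenCV 4.12 (cv2) and the standard library are available. Lean on these libraries where they do the work, as an engineer would, in place of code of your own. Each camera call takes 0.05 s, during which the arm holds its last target.

## Task

Close the bench test fixture so that the control unit is held firmly on the spring contact pins. First slide the tray towards the contact head just until you feel it bear on the pins, without ramming it (no more than about 12 N); then hook the latch's wire loop over the keeper so that its bar sits under the keeper's lip, and press the lever down over centre until it lies fully home and holds the tray shut, with no more than about 25 N on the handle. Leave the tools and parts lying round about where they are.

Things in the scene. Friction and masses are not known exactly. Their poses are not given: they have to be found in the camera images.
- fixture: Bench fixture fixed to the desk: black base plate 290x130x14 mm on feet, two steel rails, and at its -x end the black contact head (block 90x104 mm, top 73 mm up) with the draw latch on it. Origin: underside, z up. Its +x is the way the tray opens (away from the head), y across. The lever's pivot axis runs along y through the point (-60, 0, 84) mm.
- lever (a joint): Angle of the latch lever, rad: 0 = handle flat on top, pointing to fixture -x (closed); grows as the handle rises and swings over towards +x; stop at 1.9. At angle a, points along the handle lie from the pivot in the direction -cos(a) x + sin(a) z. Stiff rivet: stays where left (3 N at the loop moves it). Loop hooked, it takes 3 to 12 N at the handle's end; over centre at about 0.1.
- handle: Flat pressed-steel handle of the lever, 22 mm wide, 19 to 97 mm from the pivot. Origin on the pivot axis; at every angle its own -x points along the handle towards the end and its own +z out of the face that is pressed (the upper face when closed), which lies 6.5 mm from the origin along z.
- handle_tip (a point): Point on the pressed face of the handle near its end: 90 mm along the handle from the pivot.
- loop_bar (a point): Centre of the cross bar of the wire loop (6 mm steel wire, 45 mm over both legs; legs 89 mm long in fixture x-z planes). The legs turn on the lever at a point 22 mm from the pivot, in the direction cos(b) x + sin(b) z with b = 3.229 - lever angle. Stiff in its rivets: it stays where put, and swings up with the lever unless the bar is caught under the keeper's lip. Grasp across both legs.
- keeper (a point): Seat in the keeper hook on the tray: centre of the loop's bar when hooked (2 to 4 mm higher is as good), 83.5 mm up. Hook 22 mm wide, open to fixture +x: wall 3 mm to -x of this point, foot 3 mm below it reaching 16 mm to +x, lip with underside 7.5 and top 10.5 mm above this point, its end 3.5 mm to +x. Stands on a block 24 mm wide, 16 mm high, on a strap whose top is 62 mm up.
- tray (a joint): Slide of the tray, m: 0 = as the closed latch holds it, grows to 0.042 as it opens along fixture +x. Sliding friction about 3 N. The pins begin to bear somewhere between 0.002 and 0.012 - it differs each time and is not told - and then push back with 2 N and 6 N more per mm. The loop can reach over the keeper only below about 0.014.
- push_plate (a point): Middle of the outer (+x) face of the tray's upright end plate, 60 mm up; the plate is 80 mm wide (y), 6 mm thick and reaches from 18 to 72 mm up.
- pin_block: Block of spring contact pins inside the contact head (the brass pins stand out of its face towards the tray, 46 mm up). Its origin and axes are those of the fixture and tell nothing of the pins' reach.
- solder_spool: Bystander: spool of solder, 58 mm across, 42 mm high, standing. Origin at its foot.
- side_cutters: Bystander: small side cutters with plastic grips, 108 mm long, lying flat.
- diag_dongle: Bystander: diagnostic plug adapter, 43x43x23 mm, lying flat.

How it is judged (in metres and radians):
On the way, in this order (a step that is already met when the one before it is completed fails the run):
1. the tray bears on the spring pins (contact force between tray and pin_block above 1 N), for 0.1 s.
2. the loop's bar sits in the keeper hook while the lever is still up (distance between loop_bar and keeper below 0.006 m and value of joint lever above 0.3 rad), for 0.2 s.
At the end, for the whole second after the job is handed in: The lever lies home (under 0.06 rad, past centre), the loop's bar is in the keeper hook (within 7 mm of its seat) and the tray is held shut on the pins (under 2 mm) (value of joint lever below 0.06 rad and value of joint tray below 0.002 m and distance between loop_bar and keeper below 0.007 m); the robot touches nothing.
It fails at once if the robot pushes on the tray, or anything on it, with over 12 N (contact force between any of the fingers, the arm and tray above 12 N).
It fails at once if the robot presses on the lever's handle with over 25 N (contact force between any of the fingers, the arm and handle above 25 N).
It fails at once if a bystander is moved by over 20 mm (distance of any of solder_spool, side_cutters, diag_dongle from where it was at the start of the episode above 0.02 m).
It also fails if it takes over 67 s, if anything falls off the work surface, if the arm or the gripper's body presses on something with over 40 N, if the wrist force passes 120 N, or if a joint passes its speed limit or range.

## Working session

There is one attempt and no reset: what is moved stays moved. The work goes in short steps, Python scripts to look and compute and a tool call to move; the robot and the scene stay as the last step left them, time stands still between calls to the robot, and variables do not carry over. Pictures are saved under pics/ and viewed, and the job is handed in when it is done.

Besides the shell and the picture viewer there is one more tool, called after ">>>" as name([rows], argument=value, ...), one row to a line, values as JSON. send_rows: Moves the arm, as the interface text tells. Its arguments: {"type":"object","properties":{"commands":{"type":"array","items":{"type":"array","items":{"type":"number"}}},"squeeze":{"type":"number"}},"required":["commands"]}

```bash
ls; mkdir -p pics
cat > h.py <<'E'
import numpy as np, cv2
from bench import manip
def grab(n,fn=None):
    f=manip.grab_frame(n)
    if fn: cv2.imwrite('pics/'+fn,f['img'][:,:,::-1])
    return f
def c2w(f,p):
    return (np.linalg.inv(f['world_to_cam'])@np.r_[p,1])[:3]
def proj(f,P):
    p=f['world_to_cam']@np.r_[P,1]; q=f['K']@np.array([p[0],-p[1],-p[2]]); return q[:2]/q[2]
def ray(f,uv):
    M=np.linalg.inv(f['world_to_cam']); d=np.linalg.inv(f['K'])@np.r_[uv,1]; d=M[:3,:3]@np.array([d[0],-d[1],-d[2]])
    return M[:3,3],d/np.linalg.norm(d)
def tri(f1,u1,f2,u2):
    a,d=ray(f1,u1);b,e=ray(f2,u2)
    s=np.linalg.lstsq(np.c_[d,-e],b-a,rcond=None)[0]
    p,q=a+s[0]*d,b+s[1]*e
    return (p+q)/2,np.linalg.norm(p-q)
E
python3 - <<'E'
from h import *
np.set_printoptions(precision=1,suppress=True)
F={}
for n in('side','top'):
    F[n]=grab(n,n+'0.png'); print(n,F[n]['K'].tolist(),'cam at',np.linalg.inv(F[n]['world_to_cam'])[:3,3], F[n].keys())
for n in F:
    for k in ['fixture','handle','handle_tip','loop_bar','keeper','push_plate','solder_spool','side_cutters','diag_dongle']:
        for r in manip.tip_of(n,k)[:2]: print(n,k,round(r['conf'],2),c2w(F[n],r['at']),proj(F[n],c2w(F[n],r['at'])))
s=manip.read_state();print(s)
E
```

```text
pics
side [[413.3638902258338, 0.0, 261.67814615623234], [0.0, 413.3638902258338, 189.39773694348602], [0.0, 0.0, 1.0]] cam at [-537.8  638.2  644.1] dict_keys(['img', 'K', 'world_to_cam'])
top [[404.84693519417004, 0.0, 247.9447128381647], [0.0, 404.84693519417004, 193.57375840120724], [0.0, 0.0, 1.0]] cam at [ 342.   -73.9 1127.7] dict_keys(['img', 'K', 'world_to_cam'])
side fixture 0.93 [437.9  -9.    2.1] [243.5 215.9]
side handle 0.63 [414.  -67.   84.7] [262.9 191. ]
side handle_tip 0.59 [451.6  28.9  85.8] [230.9 193.7]
side handle_tip 0.57 [416.5 -66.7 172.5] [262.8 165. ]
side loop_bar 0.5 [441.2  -3.5 164.6] [241.3 169.1]
side keeper 0.5 [447.7  29.2  87.3] [231.4 193.8]
side push_plate 0.57 [480.3 110.7  62.6] [203.4 203.6]
side side_cutters 0.43 [438.4  -5.3 160.3] [242.3 170.6]
side side_cutters 0.41 [350.8 247.6   0.4] [182.9 254.4]
side diag_dongle 0.5 [ 385.  -289.2    3.6] [318.8 199.8]
top fixture 0.71 [437.5 -13.8  -1. ] [230.1 186.7]
top handle 0.4 [412.9 -66.5  81.7] [248.6 193.7]
top handle_tip 0.44 [416.1 -70.5 172.2] [250.1 189.8]
top loop_bar 0.58 [418.9 -67.9 173.4] [249.  188.5]
top loop_bar 0.49 [439.3  -3.2 164.8] [222.1 180.1]
top keeper 0.82 [452.   26.9  81.4] [212.9 178.3]
top push_plate 0.91 [479.8 115.6  60. ] [180.5 168.5]
top solder_spool 0.95 [ 461.5 -375.4    1.3] [359.7 179.2]
top solder_spool 0.32 [416.6 -67.7 177.2] [248.9 189.4]
top side_cutters 0.54 [356.7 247.9  -5.2] [136.4 214.8]
top diag_dongle 0.47 [ 387.1 -294.1   -2.8] [330.3 205.7]
{'t': 1.0, 'qpos': array([-1.2,  0.4,  1.6, -0. ,  1.1, -0. ]), 'joint_velocities': array([ 0.,  0., -0.,  0.,  0.,  0.]), 'effort': array([  0. , -54.5, -27.4,   0.1,   0. ,  -0. ]), 'tcp_pos': array([ 214.2, -587.1,  184.5]), 'ee_rot': array([[ 0.3, -0.9,  0. ],
       [-0.9, -0.3, -0. ],
       [ 0. ,  0. , -1. ]]), 'force': array([ 0.2, -0.3, -0.3]), 'moment': array([ 0.,  0., -0.]), 'width': 87.76599460906128}
```

Run:
```python
import cv2
a=cv2.imread('pics/side0.png');b=cv2.imread('pics/top0.png')
cv2.imwrite('pics/sc.png',cv2.resize(a[130:270,150:350],None,fx=4,fy=4,interpolation=2))
cv2.imwrite('pics/tc.png',cv2.resize(b[120:260,120:320],None,fx=4,fy=4,interpolation=2))
```

```text
(no output)
```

View pics/sc.png

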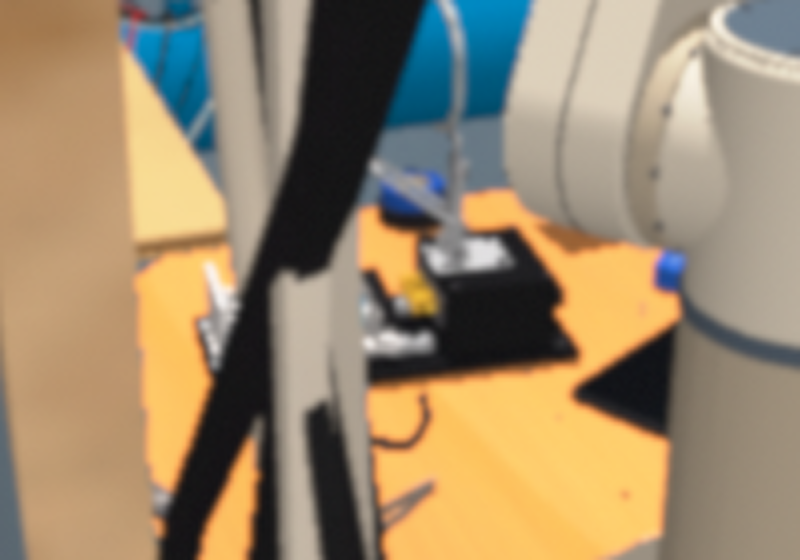

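View pics/tc.png

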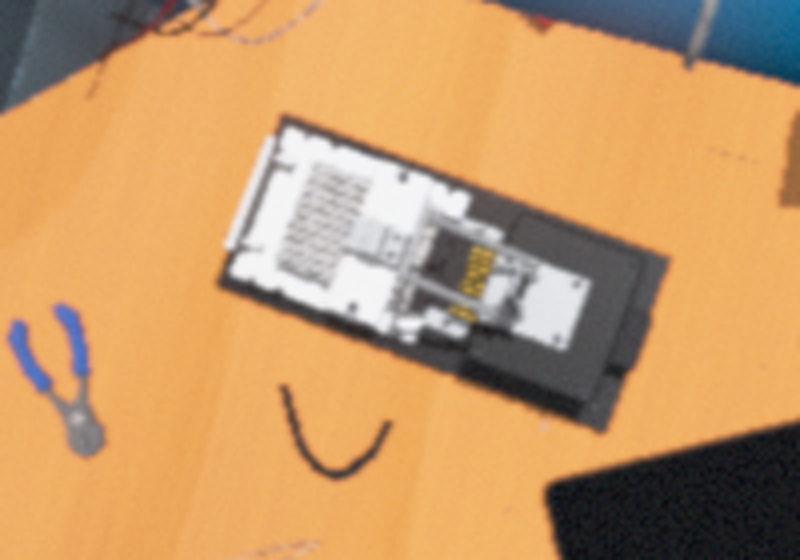

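View pics/top0.png

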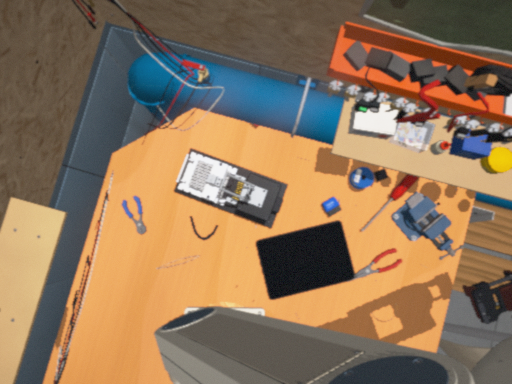

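View pics/side0.png

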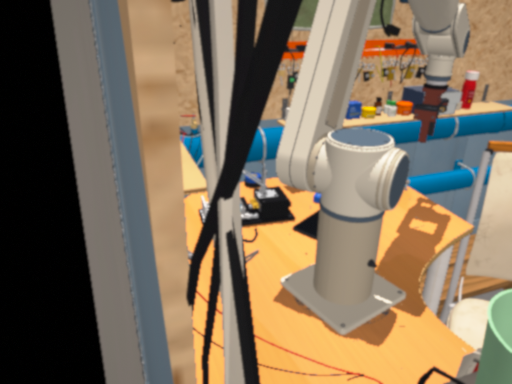

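The top view shows the fixture with its tray at upper left and the head at lower right, around (180–285, 150–225). The handle stands nearly upright, about 90 mm above its pivot, and the loop sticks out at an angle towards the tray. Next I fit the fixture pose from several detections.

```bash
cat > fit.py <<'E'
from h import *
from scipy.optimize import least_squares
np.set_printoptions(precision=1,suppress=True)
def model(p):
    ox,oy,th,s,a,c=p
    R=np.array([[np.cos(th),-np.sin(th)],[np.sin(th),np.cos(th)]])
    w=lambda x,z:np.r_[np.array([ox,oy])+R@[x,0],z]
    b=3.229-a
    P=np.array([-60+22*np.cos(b),84+22*np.sin(b)])
    return {'fixture':w(0,0),'handle':w(-60,84),'handle_tip':w(-60-90*np.cos(a)+6.5*np.sin(a),84+90*np.sin(a)+6.5*np.cos(a)),
     'loop_bar':w(P[0]+89*np.cos(c),P[1]+89*np.sin(c)),'keeper':w(7+s,83.5),'push_plate':w(KP+s,60)}
KP=95.
def run(N=2,p0=(437,-11,1.22,35,1.55,.7),thr=30):
    obs=[]
    for i in range(N):
        for n in('top','side'):
            f=grab(n)
            for k in ['fixture','handle','handle_tip','loop_bar','keeper','push_plate']:
                for r in manip.tip_of(n,k)[:3]: obs.append((k,c2w(f,r['at']),r['conf'],n))
    def res(q,o):
        m=model(q[:6]); m['push_plate']=np.r_[m['push_plate'][:2]+q[6]*np.array([np.cos(q[2]),np.sin(q[2])]),60]
        return np.concatenate([(m[k]-v)*np.sqrt(c) for k,v,c,_ in o])
    q=np.r_[p0,0.]
    for it in range(3):
        o=[x for x in obs if np.abs(res(q,[(x[0],x[1],1,0)])).max()<(thr if it==0 else 15)]
        q=least_squares(res,q,args=(o,),loss='soft_l1',f_scale=4,x_scale=[10,10,.1,10,.3,.3,10]).x
    m=model(q)if 0 else model(q[:6])
    print('n',len(o),'fit o',q[:2],'th %.3f s %.1f a %.3f c %.3f kp %.1f'%(*q[2:6],KP+q[6]))
    for k in m:
        v=np.array([x[1] for x in o if x[0]==k]); print(k,len(v),m[k],'mean obs',v.mean(0) if len(v) else '')
    return q,o
def rel(target,yaw=None):
    s=manip.read_state();R=s['ee_rot'];d=R.T@(np.array(target)-s['tcp_pos'])
    out=d/1000
    t=0
    if yaw is not None:
        cur=np.arctan2(R[1,0],R[0,0]); t=-(yaw-cur)
        t=(t+np.pi)%(2*np.pi)-np.pi
    print('t',s['t'],'shift',np.round(out,4),'turn %.3f'%t,'| tcp',s['tcp_pos'],'F',s['force'],'w',round(s['width'],1))
E
python3 - <<'E'
from fit import *
q,o=run(3)
th=q[2]; 
rel((470,150,260),th-np.pi/2)
E
```

```text
n 35 fit o [436.5 -10.1] th 1.223 s 34.6 a 1.495 c 0.655 kp 96.9
fixture 7 [436.5 -10.1   0. ] mean obs [436.8 -10.1   0.1]
handle 6 [416.1 -66.5  84. ] mean obs [414.4 -67.8  85.9]
handle_tip 6 [416.  -66.9 174.2] mean obs [416.1 -67.5 174.4]
loop_bar 4 [438.9  -3.5 159.9] mean obs [439.8  -1.1 162.2]
keeper 6 [450.7  29.   83.5] mean obs [451.4  29.   83.4]
push_plate 6 [480.7 111.8  60. ] mean obs [480.8 113.1  61.7]
t 3.1 shift [-0.6 -0.5 -0.1] turn -0.873 | tcp [ 214.2 -587.1  184.5] F [0.1 1.1 0.3] w 88.0
```

Run:
```python
from fit import *
np.set_printoptions(precision=4,suppress=True)
rel((496,154,260),1.223-np.pi/2)
```

```text
t 3.1 shift [-0.5997 -0.5187 -0.0755] turn -0.873 | tcp [ 214.2027 -587.1204  184.4684] F [0.1099 1.1023 0.3177] w 88.0
```

>>> send_rows([
  [0.0, 0, 0, -0.05, -0.1],
  [0.0, -0.02, -0.017, -0.075, -0.2],
  [0.0, -0.057, -0.05, -0.075, -0.3],
  [0.0, -0.095, -0.082, -0.075, -0.4],
  [0.0, -0.132, -0.115, -0.075, -0.5],
  [0.0, -0.17, -0.147, -0.075, -0.6],
  [0.0, -0.207, -0.18, -0.075, -0.7],
  [0.0, -0.245, -0.212, -0.075, -0.8],
])

```text
t: 3.9
tcp_pos: [329.8, -282.6, 259.7]
ee_rot: [[0.914, -0.405, 0.001], [-0.405, -0.914, -0.0], [0.001, 0.0, -1.0]]
force: [1.2, -0.2, 0.6]
width: 27.0
```

Run:
```python
from fit import *
np.set_printoptions(precision=4,suppress=True)
rel((496,154,260),1.223-np.pi/2)
print(manip.read_state()['qpos'])
```

```text
t 3.9 shift [-0.0251 -0.4665 -0.0004] turn -0.070 | tcp [ 329.786  -282.5814  259.7247] F [ 1.2225 -0.1894  0.6107] w 27.0
[-0.736   0.0391  1.9492  0.0002  1.1524 -0.3186]
```

>>> send_rows([
  [0.0, -0.003, -0.05, 0, -0.07],
  [0.0, -0.006, -0.1, 0, -0.07],
  [0.0, -0.009, -0.15, 0, -0.07],
  [0.0, -0.012, -0.2, 0, -0.07],
  [0.0, -0.015, -0.25, 0, -0.07],
  [0.0, -0.018, -0.3, 0, -0.07],
  [0.0, -0.02, -0.35, 0, -0.07],
  [0.0, -0.022, -0.4, 0, -0.07],
])

```text
t: 4.7
tcp_pos: [473.0, 91.4, 259.8]
ee_rot: [[0.939, -0.343, 0.001], [-0.343, -0.939, 0.0], [0.001, -0.0, -1.0]]
force: [0.6, -0.5, 0.9]
width: 0.4
```

Run:
```python
from fit import *
np.set_printoptions(precision=4,suppress=True)
rel((496,154,48),1.223-np.pi/2)
```

```text
t 4.7 shift [-0.0001 -0.0666  0.2119] turn -0.003 | tcp [473.0105  91.4331 259.8458] F [ 0.6209 -0.5318  0.8768] w 0.4
```

Tool −y is now the fixture's +x. I go past the plate, then down.

>>> send_rows([
  [0.0, 0, -0.045, 0, 0],
  [0.0, 0, -0.067, 0.02, 0],
  [0.0, 0, -0.067, 0.06, 0],
  [0.0, 0, -0.067, 0.11, 0],
  [0.0, 0, -0.067, 0.16, 0],
  [0.0, 0, -0.067, 0.2, 0],
  [0.0, 0, -0.067, 0.212, 0],
  [0.0, 0, -0.067, 0.212, 0],
])

```text
t: 5.5
tcp_pos: [494.6, 151.8, 46.3]
ee_rot: [[0.939, -0.344, -0.003], [-0.344, -0.939, -0.001], [-0.003, 0.002, -1.0]]
force: [0.6, 0.5, -0.0]
width: 0.6
```

Run:
```python
from fit import *
np.set_printoptions(precision=4,suppress=True)
f=grab('top','t1.png')
rel((481,112,48),1.223-np.pi/2)
b=f['img'][120:260,120:320,::-1]
cv2.imwrite('pics/t1c.png',cv2.resize(b,None,fx=4,fy=4,interpolation=2))
g=grab('side')
cv2.imwrite('pics/s1c.png',cv2.resize(g['img'][130:270,150:350,::-1],None,fx=4,fy=4,interpolation=2))
```

```text
t 5.55 shift [-0.0003  0.0429 -0.0001] turn -0.003 | tcp [496.0442 152.1787  47.9378] F [ 0.2632  0.0045 -0.8849] w -0.1
```

View pics/t1c.png

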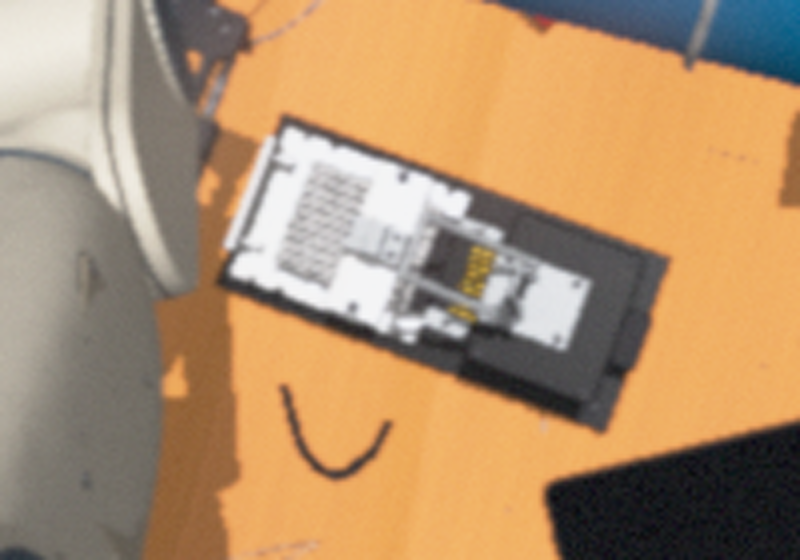

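View pics/s1c.png

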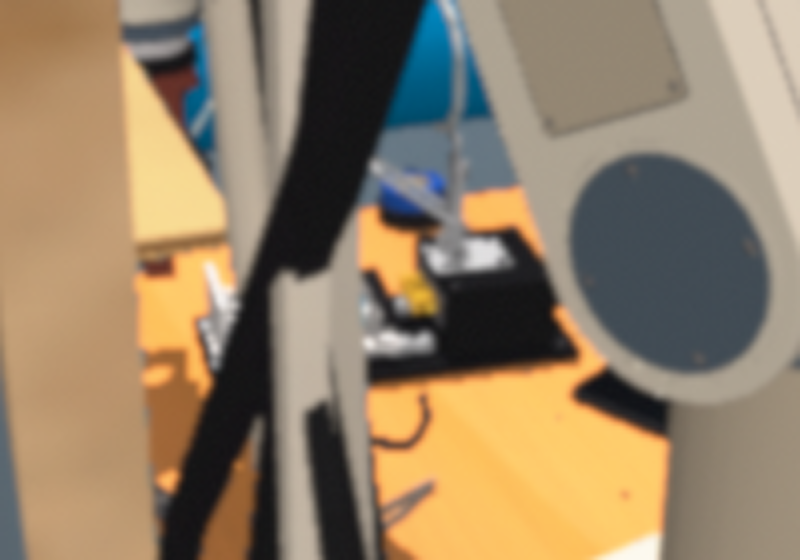

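>>> send_rows([
  [0.0, 0, 0.003, 0, 0],
  [0.0, 0, 0.006, 0, 0],
  [0.0, 0, 0.01, 0, 0],
  [0.0, 0, 0.014, 0, 0],
  [0.0, 0, 0.018, 0, 0],
  [0.0, 0, 0.021, 0, 0],
  [0.0, 0, 0.023, 0, 0],
  [0.0, 0, 0.024, 0, 0],
])

```text
t: 6.4
tcp_pos: [487.3, 129.3, 47.4]
ee_rot: [[0.939, -0.344, -0.0], [-0.344, -0.939, -0.0], [-0.0, 0.0, -1.0]]
force: [-1.1, -0.3, 0.4]
width: 0.4
```

>>> send_rows([
  [0.0, 0, 0.001, 0, 0],
  [0.0, 0, 0.002, 0, 0],
  [0.0, 0, 0.003, 0, 0],
  [0.0, 0, 0.004, 0, 0],
  [0.0, 0, 0.005, 0, 0],
])

```text
t: 6.9
tcp_pos: [485.6, 124.8, 47.5]
ee_rot: [[0.939, -0.344, 0.0], [-0.344, -0.939, 0.0], [0.0, -0.0, -1.0]]
force: [-0.4, -0.4, -0.2]
width: 0.3
```

>>> send_rows([
  [0.0, 0, 0.001, 0, 0],
  [0.0, 0, 0.002, 0, 0],
  [0.0, 0, 0.003, 0, 0],
  [0.0, 0, 0.004, 0, 0],
  [0.0, 0, 0.005, 0, 0],
])

```text
t: 7.4
tcp_pos: [483.9, 120.1, 47.5]
ee_rot: [[0.939, -0.344, 0.0], [-0.344, -0.939, -0.0], [0.0, -0.0, -1.0]]
force: [0.0, 0.4, 0.0]
width: 0.3
```

>>> send_rows([
  [0.0, 0, 0.001, 0, 0],
  [0.0, 0, 0.002, 0, 0],
  [0.0, 0, 0.003, 0, 0],
  [0.0, 0, 0.004, 0, 0],
])

```text
t: 7.8
tcp_pos: [482.5, 116.4, 47.5]
ee_rot: [[0.939, -0.344, -0.0], [-0.344, -0.939, 0.0], [-0.0, 0.0, -1.0]]
force: [0.1, -0.2, 0.1]
width: 0.1
```

>>> send_rows([
  [0.0, 0, 0.001, 0, 0],
  [0.0, 0, 0.002, 0, 0],
  [0.0, 0, 0.003, 0, 0],
  [0.0, 0, 0.004, 0, 0],
])

```text
t: 8.2
tcp_pos: [481.1, 112.6, 47.5]
ee_rot: [[0.939, -0.344, 0.0], [-0.344, -0.939, 0.0], [0.0, -0.0, -1.0]]
force: [-0.4, -0.0, -0.2]
width: 0.6
```

```bash
cat > look.py <<'E'
import sys
from fit import *
np.set_printoptions(precision=4,suppress=True)
def look(tag):
    f=grab('top');g=grab('side')
    cv2.imwrite('pics/%s.png'%tag,np.hstack([cv2.resize(x[...,::-1],None,fx=4,fy=4,interpolation=2) for x in (f['img'][130:250,140:240],g['img'][130:250,190:290])]))
    return f,g
E
python3 - <<'E'
from look import *
f,g=look('l2')
for n,F in(('top',f),('side',g)):
    for k in('push_plate','keeper','loop_bar','handle_tip'):
        for r in manip.tip_of(n,k)[:2]: print(n,k,round(r['conf'],2),c2w(F,r['at']))
rel((0,0,0))
print(proj(f,manip.read_state()['tcp_pos']))
E
```

```text
top push_plate 0.85 [483.5975 118.3749  62.1021]
top keeper 0.93 [453.7662  29.3282  80.7353]
top loop_bar 0.46 [441.4411  -2.466  162.9109]
top handle_tip 0.57 [415.8979 -66.8211 175.6393]
side push_plate 0.79 [478.1159 113.0513  59.7323]
side push_plate 0.71 [440.0777  -8.4504   0.1714]
side keeper 0.8 [449.6049  29.8867  84.3936]
side loop_bar 0.55 [441.1995  -5.503  160.8158]
side handle_tip 0.38 [414.8353 -68.1241 173.7595]
t 8.7 shift [-0.4131  0.2713  0.0475] turn 0.000 | tcp [481.1816 112.7005  47.4679] F [0.7371 0.7682 0.268 ] w 0.6
[182.3424 168.6073]
```

View pics/l2.png

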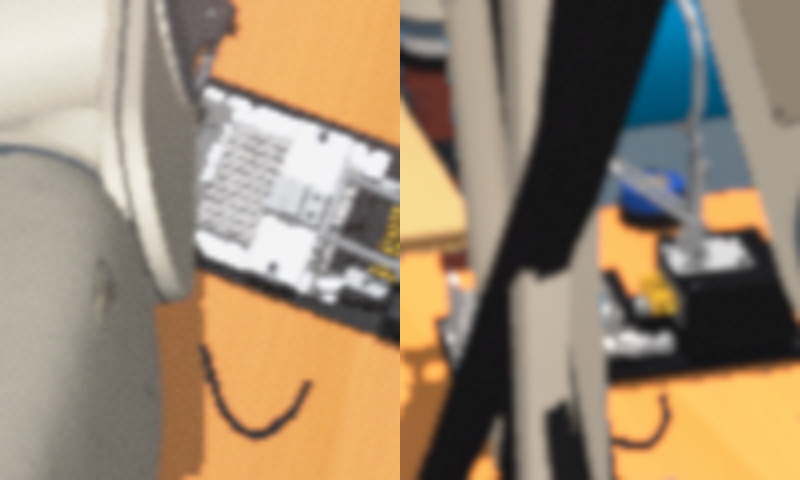

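>>> send_rows([
  [0.0, 0, 0.001, 0, 0],
  [0.0, 0, 0.002, 0, 0],
  [0.0, 0, 0.003, 0, 0],
])

```text
t: 9.0
tcp_pos: [480.1, 109.7, 47.5]
ee_rot: [[0.939, -0.344, -0.0], [-0.344, -0.939, -0.0], [-0.0, 0.0, -1.0]]
force: [0.8, -0.7, -0.2]
width: 0.1
```

>>> send_rows([
  [0.0, 0, 0.001, 0, 0],
  [0.0, 0, 0.002, 0, 0],
  [0.0, 0, 0.003, 0, 0],
])

```text
t: 9.3
tcp_pos: [479.1, 106.9, 47.5]
ee_rot: [[0.939, -0.344, 0.0], [-0.344, -0.939, 0.0], [0.0, -0.0, -1.0]]
force: [-0.1, 0.0, 0.9]
width: 0.7
```

Run:
```python
from look import *
f,g=look('l3')
for n,F in(('top',f),('side',g)):
    for k in('push_plate','keeper'):
        for r in manip.tip_of(n,k)[:2]: print(n,k,round(r['conf'],2),c2w(F,r['at']))
rel((0,0,0))
```

```text
top push_plate 0.74 [480.223  116.969   58.8531]
top keeper 0.69 [453.1354  26.3151  81.5679]
side push_plate 0.63 [480.7832 112.8523  59.8576]
side push_plate 0.48 [439.806   -8.22     1.7723]
t 9.6 shift [-0.4131  0.2653  0.0475] turn 0.000 | tcp [479.1314 107.0234  47.486 ] F [ 0.51    0.1691 -0.2755] w 0.6
```

View pics/l3.png

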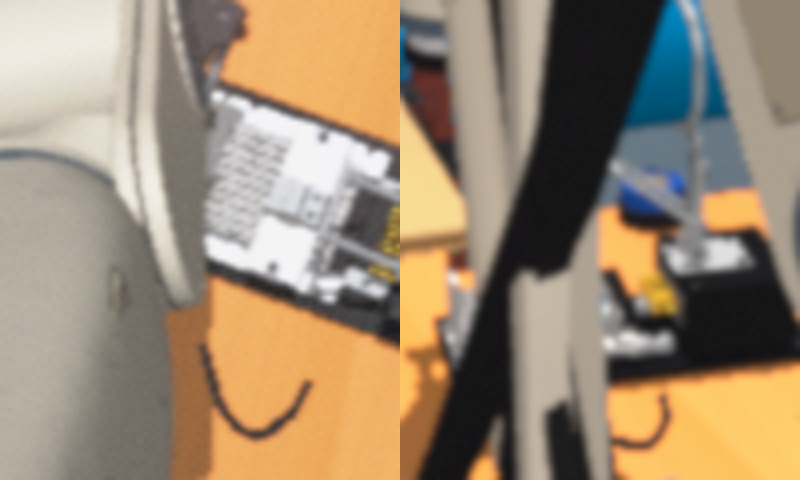

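Run:
```python
from look import *
f=manip.grab_frame('top')
def atz(uv,z):
    a,d=ray(f,uv); return a+d*(z-a[2])/d[2]
for uv in [(262,135),(225,248),(243,191),(278,140),(240,250)]:
    u=np.array(uv)/4+120
    print(uv,atz(u,72),atz(u,18))
m=np.array([436.5,-10.1]);e=np.array([np.cos(1.223),np.sin(1.223)])
for uv in [(262,135),(225,248),(243,191),(259,195),(285,115),(220,285)]:
    u=np.array(uv)/4+120
    print(uv,[(e@(atz(u,z)[:2]-m)).round(1) for z in(72,18,14)])
s=manip.read_state();print('tcp fx',e@(s['tcp_pos'][:2]-m), np.array([-e[1],e[0]])@(s['tcp_pos'][:2]-m))
```

```text
(262, 135) [517.488  100.9448  72.    ] [526.4644 109.8899  18.    ]
(225, 248) [442.5343 123.7319  72.    ] [447.6767 133.8426  18.    ]
(243, 191) [480.253  112.7005  72.    ] [487.3248 122.2469  18.    ]
(278, 140) [514.253   90.3286  72.    ] [523.064   98.7307  18.    ]
(240, 250) [441.3046 113.8556  72.    ] [446.3842 123.4611  18.    ]
(262, 135) [np.float64(132.0), np.float64(143.5), np.float64(144.3)]
(225, 248) [np.float64(127.9), np.float64(139.1), np.float64(140.0)]
(243, 191) [np.float64(130.4), np.float64(141.7), np.float64(142.6)]
(259, 195) [np.float64(119.5), np.float64(130.4), np.float64(131.2)]
(285, 115) [np.float64(122.6), np.float64(133.5), np.float64(134.4)]
(220, 285) [np.float64(122.2), np.float64(133.1), np.float64(133.9)]
tcp fx 124.68080141480394 -0.16448032612364286
```

Run:
```python
from look import *
f=grab('top','t4.png');g=grab('side','s4.png')
s=manip.read_state()
for F in(f,g):
    for z in (0,19,80,130): print(proj(F,s['tcp_pos']+[0,0,z]))
    for p in [(480,112.7,72),(480,112.7,18),(517,101,72),(442,124,72)]:print('plate',proj(F,np.array(p)))
cv2.imwrite('pics/s4c.png',cv2.resize(g['img'][150:230,160:260,::-1],None,fx=8,fy=7,interpolation=2))
g0=cv2.imread('pics/side0.png');cv2.imwrite('pics/s0c.png',cv2.resize(g0[150:230,160:260],None,fx=8,fy=7,interpolation=2))
```

```text
[184.4181 169.3771]
[183.2334 168.4597]
[179.1289 165.2812]
[175.376 162.375]
plate [180.7482 167.8456]
plate [184.146  170.4138]
plate [185.4753 153.9334]
plate [176.1435 182.2019]
[204.8464 207.7787]
[204.5924 202.3018]
[203.7545 184.2397]
[203.0414 168.8665]
plate [202.7565 201.0582]
plate [203.5055 216.5245]
plate [200.3837 195.7398]
plate [205.5388 206.7571]
```

View pics/s4c.png

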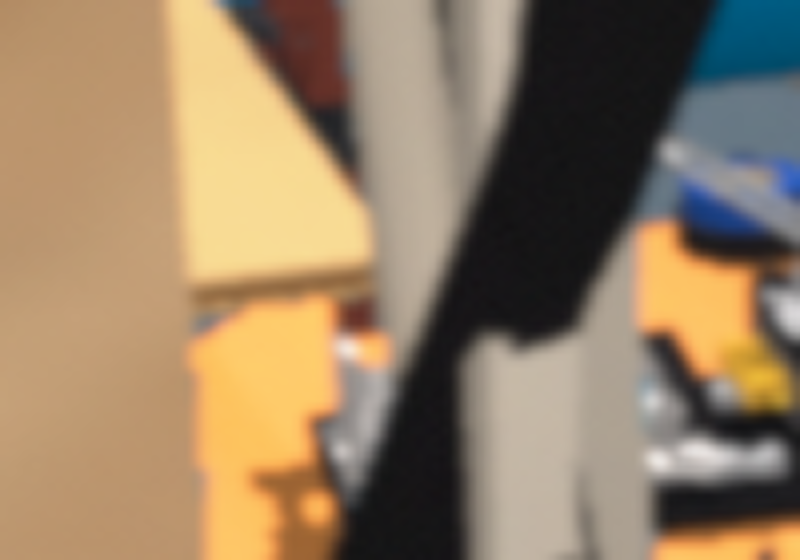

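View pics/s0c.png

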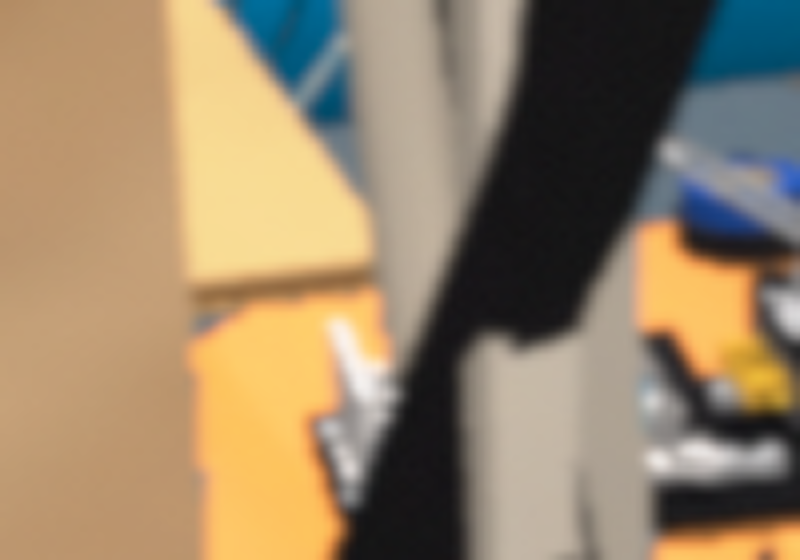

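View pics/t4.png

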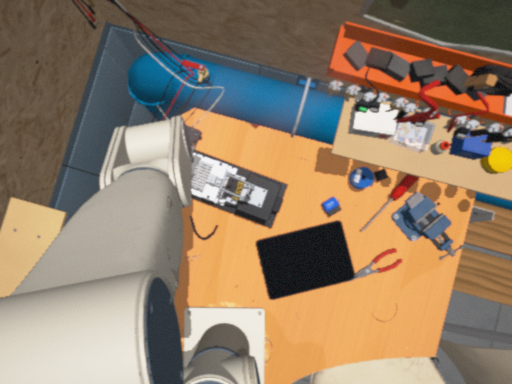

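Run:
```python
import cv2,numpy as np
a=cv2.imread('pics/top0.png')[140:220,185:250];b=cv2.imread('pics/t4.png')[140:220,185:250]
cv2.imwrite('pics/cmp.png',np.hstack([cv2.resize(x,None,fx=6,fy=6,interpolation=2) for x in(a,b)]))
```

```text
(no output)
```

View pics/cmp.png

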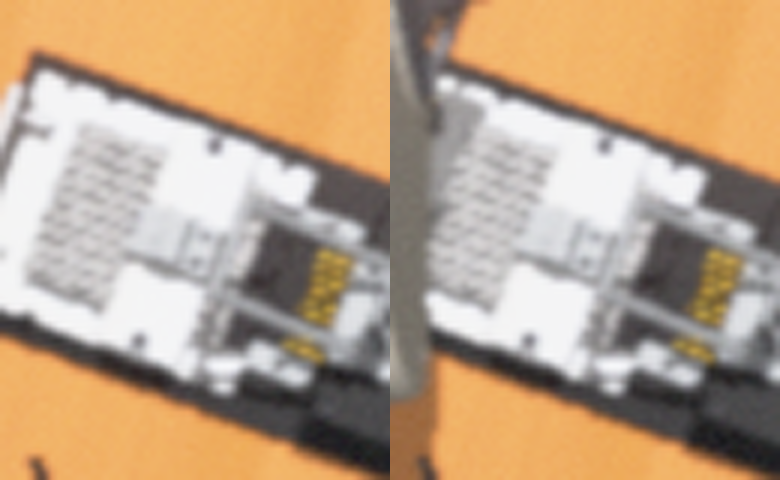

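```bash
python3 - <<'E'
from look import *
g=manip.grab_frame('side');f=manip.grab_frame('top')
for z in(0,19,40): print(z,proj(g,np.array([496,152.2,48+z])),proj(f,np.array([496,152.2,48+z])))
print(manip.read_state()['force'],manip.read_state()['t'])
for k in ['push_plate']:
  for n,F in(('top',f),('side',g)):
    for r in manip.spot_in(n,k)[:2]: print(n,r['conf'],c2w(F,r['at']))
E
python3 - <<'E'
import cv2
a=cv2.imread('pics/s1c.png');cv2.imwrite('pics/s1d.png',cv2.resize(a[200:420,90:290],None,fx=3,fy=2.6,interpolation=0))
E
```

```text
0 [189.161  209.3391] [167.7683 162.9872]
19 [188.8042 203.8193] [166.29   161.9575]
40 [188.4046 197.6359] [164.5939 160.7762]
[-0.5502  0.3972 -0.8089] 9.85
top 0.73 [455.8374  39.6491  56.3097]
side 0.63 [423.193   13.3293  49.7254]
side 0.39 [416.9416 -33.079  134.145 ]
```

View pics/s1d.png

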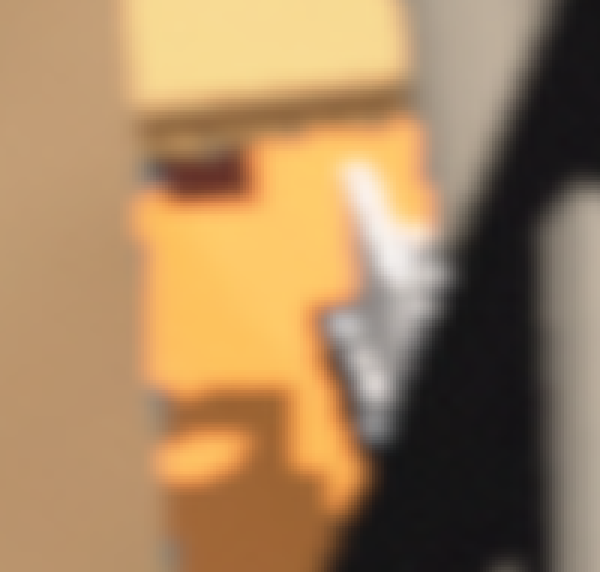

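Run:
```python
from look import *
g=manip.grab_frame('side')
for z in(0,19,38,80): print(z,proj(g,np.array([214.2,-587.1,184.5+z])))
a=cv2.imread('pics/side0.png');cv2.imwrite('pics/s0g.png',cv2.resize(a[50:160,380:490],None,fx=5,fy=5,interpolation=2))
```

```text
0 [422.1582 148.8318]
19 [423.1815 143.4913]
38 [424.2167 138.0888]
80 [426.5482 125.9208]
```

View pics/s0g.png

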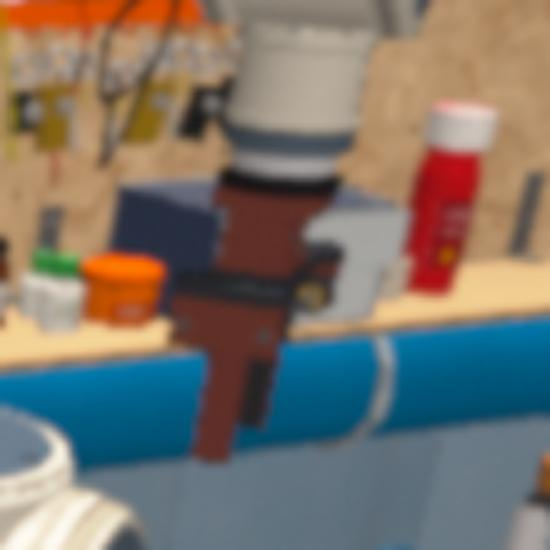

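Run:
```python
from look import *
g=manip.grab_frame('side')
T=np.array([214.2,-587.1,184.5]);x=np.array([.326,-.945,0]);y=np.array([-.945,-.326,0])
for sx in(-44,-57,44,57):
    for z in(0,36): print(sx,z,[proj(g,T+sx*x+w*y+[0,0,z]) for w in(-10,10)])
print(g['world_to_cam'])
a=cv2.imread('pics/side0.png');cv2.imwrite('pics/s0g.png',cv2.resize(a[95:155,400:460],None,fx=10,fy=10,interpolation=0))
s=manip.read_state();print(s['qpos'],s['t'])
```

```text
-44 0 [array([415.3199, 151.7156]), array([421.44  , 152.9838])]
-44 36 [array([417.2317, 141.3696]), array([423.4356, 142.5732])]
-57 0 [array([414.1478, 152.7782]), array([420.3028, 154.0635])]
-57 36 [array([416.0602, 142.3699]), array([422.3   , 143.5899])]
44 0 [array([422.8386, 144.8987]), array([428.7319, 146.0595])]
44 36 [array([424.7429, 134.9562]), array([430.7137, 136.0572])]
57 0 [array([423.8916, 143.9439]), array([429.7528, 145.0902])]
57 36 [array([425.7942, 134.0585]), array([431.732 , 135.1456])]
[[   -0.5861    -0.8101     0.0171   190.7805]
 [    0.3523    -0.2358     0.9057  -243.4651]
 [   -0.7297     0.5369     0.4235 -1007.8273]
 [    0.         0.         0.         1.    ]]
[ 0.1955  0.4482  2.0084 -0.      0.6849  0.5465] 10.05
```

View pics/s0g.png

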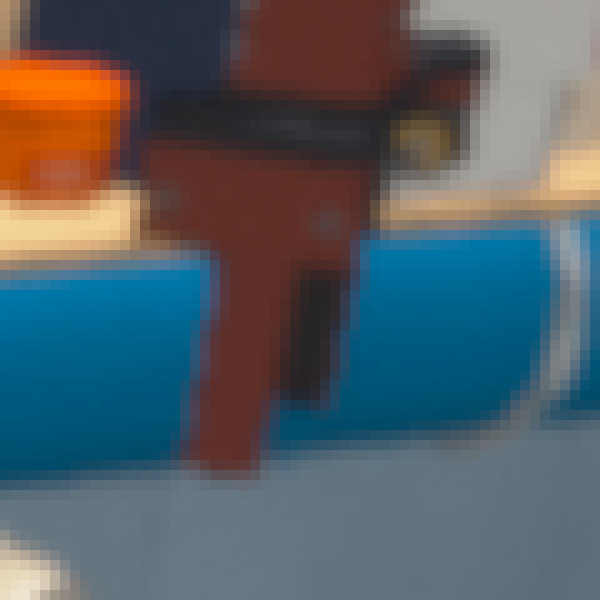

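The plate hasn't moved, though the reported TCP is already past it. In the side view the fingertips (row ~142 at the start, row ~198.7 by the plate) sit about 36 mm higher than the reported TCP projects. So the fingers passed over the plate. I'll back off and check the tip height with a gentle touch on the desk.

>>> send_rows([
  [0.0, 0, -0.02, 0, 0],
  [0.0, 0, -0.045, 0, 0],
  [0.0, 0, -0.048, 0.015, 0],
  [0.0, 0, -0.048, 0.03, 0],
  [0.0, 0, -0.048, 0.035, 0],
  [0.0, 0, -0.048, 0.037, 0],
])

```text
t: 10.65
tcp_pos: [494.4, 151.4, 9.3]
ee_rot: [[0.939, -0.344, -0.002], [-0.344, -0.939, -0.001], [-0.002, 0.001, -1.0]]
force: [0.0, -0.2, 0.2]
width: 0.6
```

>>> send_rows([
  [0.0, 0, 0, 0.004, 0],
  [0.0, 0, 0, 0.008, 0],
  [0.0, 0, 0, 0.01, 0],
])

```text
t: 10.95
tcp_pos: [495.7, 151.9, 0.4]
ee_rot: [[0.939, -0.344, 0.0], [-0.344, -0.939, 0.0], [0.0, -0.0, -1.0]]
force: [0.5, 0.7, 0.0]
width: 0.4
```

Run:
```python
from look import *
g=grab('side')
s=manip.read_state();T=s['tcp_pos']
print(T,s['force'],proj(g,T),proj(g,T+[0,0,36]))
cv2.imwrite('pics/s5.png',cv2.resize(g['img'][160:240,150:230,::-1],None,fx=7,fy=7,interpolation=0))
```

```text
[495.5249 151.9298   0.2069] [ 0.3872 -0.1219 -0.8617] [190.1869 222.9573] [189.5302 212.7675]
```

View pics/s5.png

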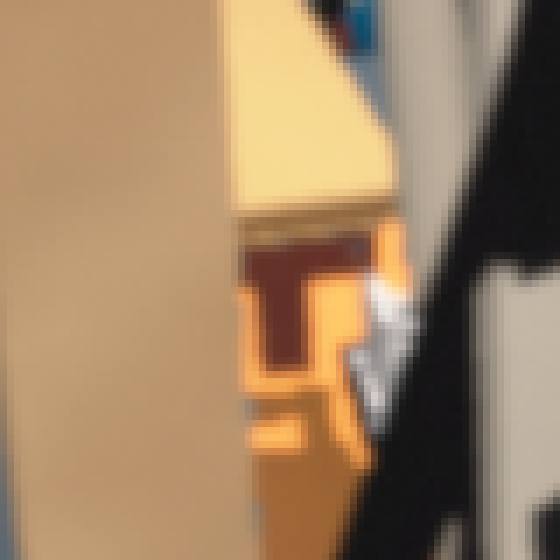

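The fingertip shows at (190.5, 213), about 36 mm above the reported TCP, and it isn't touching the desk. So the tool offset is real: true tip z ≈ reported z + 36. The tip is now ~36 mm up, which suits the plate, so I approach it again.

>>> send_rows([
  [0.0, 0, 0.003, 0, 0],
  [0.0, 0, 0.006, 0, 0],
  [0.0, 0, 0.01, 0, 0],
  [0.0, 0, 0.014, 0, 0],
  [0.0, 0, 0.018, 0, 0],
  [0.0, 0, 0.02, 0, 0],
  [0.0, 0, 0.022, 0, 0],
])

```text
t: 11.7
tcp_pos: [488.0, 131.2, 0.5]
ee_rot: [[0.939, -0.344, 0.0], [-0.344, -0.939, 0.0], [0.0, -0.0, -1.0]]
force: [0.6, -0.6, 1.0]
width: 0.5
```

>>> send_rows([
  [0.0, 0, 0.001, 0, 0],
  [0.0, 0, 0.002, 0, 0],
  [0.0, 0, 0.003, 0, 0],
  [0.0, 0, 0.004, 0, 0],
])

```text
t: 12.1
tcp_pos: [486.7, 127.7, 0.5]
ee_rot: [[0.939, -0.344, 0.0], [-0.344, -0.939, 0.0], [-0.0, -0.0, -1.0]]
force: [0.7, -0.3, -0.2]
width: 0.3
```

>>> send_rows([
  [0.0, 0, 0.001, 0, 0],
  [0.0, 0, 0.002, 0, 0],
  [0.0, 0, 0.003, 0, 0],
  [0.0, 0, 0.004, 0, 0],
])

```text
t: 12.5
tcp_pos: [485.4, 124.2, 0.5]
ee_rot: [[0.939, -0.344, 0.0], [-0.344, -0.939, 0.0], [0.0, -0.0, -1.0]]
force: [-0.4, 3.2, -0.5]
width: 0.7
```

>>> send_rows([
  [0.0, 0, 0.001, 0, 0],
  [0.0, 0, 0.002, 0, 0],
  [0.0, 0, 0.003, 0, 0],
  [0.0, 0, 0.004, 0, 0],
])

```text
t: 12.9
tcp_pos: [483.9, 120.1, 0.5]
ee_rot: [[0.939, -0.344, 0.0], [-0.344, -0.939, 0.0], [0.0, -0.0, -1.0]]
force: [0.0, 3.4, -0.5]
width: 0.4
```

>>> send_rows([
  [0.0, 0, 0.001, 0, 0],
  [0.0, 0, 0.002, 0, 0],
  [0.0, 0, 0.003, 0, 0],
  [0.0, 0, 0.004, 0, 0],
  [0.0, 0, 0.005, 0, 0],
  [0.0, 0, 0.006, 0, 0],
  [0.0, 0, 0.007, 0, 0],
  [0.0, 0, 0.008, 0, 0],
])

```text
t: 13.7
tcp_pos: [481.1, 112.6, 0.5]
ee_rot: [[0.939, -0.344, -0.0], [-0.344, -0.939, 0.0], [-0.0, 0.0, -1.0]]
force: [-0.2, 3.8, -0.4]
width: 0.7
```

>>> send_rows([
  [0.0, 0, 0.001, 0, 0],
  [0.0, 0, 0.002, 0, 0],
  [0.0, 0, 0.003, 0, 0],
  [0.0, 0, 0.004, 0, 0],
  [0.0, 0, 0.005, 0, 0],
])

```text
t: 14.2
tcp_pos: [479.4, 107.9, 0.5]
ee_rot: [[0.939, -0.344, -0.0], [-0.344, -0.939, 0.0], [-0.0, 0.0, -1.0]]
force: [-0.5, 3.6, -0.8]
width: 0.1
```

Run:
```python
from look import *
q,o=run(1,p0=(436.5,-10.1,1.223,16,1.495,.655),thr=25)
rel((0,0,0))
f,g=look('l6')
```

```text
n 11 fit o [437.3451 -10.1992] th 1.215 s 12.6 a 1.487 c 0.674 kp 102.0
fixture 2 [437.3451 -10.1992   0.    ] mean obs [438.6756 -10.968    0.5631]
handle 2 [416.4223 -66.433   84.    ] mean obs [413.5016 -67.4899  85.2234]
handle_tip 2 [416.0619 -67.4018 174.2285] mean obs [415.8725 -68.2743 174.3672]
loop_bar 2 [439.3646  -4.7715 161.2312] mean obs [441.2123  -2.1462 163.7606]
keeper 2 [444.1625   8.1238  83.5   ] mean obs [445.0973   8.0283  84.0046]
push_plate 1 [474.8492  90.6     60.    ] mean obs [475.335   97.8024  61.0573]
t 14.9 shift [-0.4132  0.2662  0.0005] turn 0.000 | tcp [479.4836 107.8803   0.4694] F [ 0.5398 -0.0514  0.4416] w 0.5
```

View pics/l6.png

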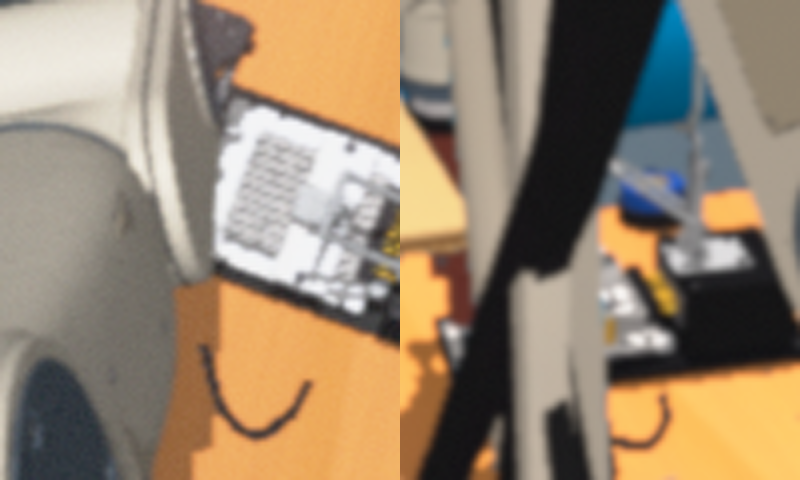

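>>> send_rows([
  [0.0, 0, 0.0004, 0, 0],
  [0.0, 0, 0.0008, 0, 0],
])

```text
t: 15.2
tcp_pos: [479.3, 107.5, 0.5]
ee_rot: [[0.939, -0.344, 0.0], [-0.344, -0.939, 0.0], [0.0, -0.001, -1.0]]
force: [-0.6, 3.2, 0.1]
width: 0.3
```

>>> send_rows([
  [0.0, 0, 0.0004, 0, 0],
  [0.0, 0, 0.0008, 0, 0],
])

```text
t: 15.4
tcp_pos: [479.0, 106.6, 0.5]
ee_rot: [[0.939, -0.344, 0.0], [-0.344, -0.939, 0.0], [0.0, -0.0, -1.0]]
force: [0.6, 3.5, -1.0]
width: 0.2
```

>>> send_rows([
  [0.0, 0, 0.0004, 0, 0],
  [0.0, 0, 0.0008, 0, 0],
])

```text
t: 15.6
tcp_pos: [478.7, 105.7, 0.5]
ee_rot: [[0.939, -0.344, 0.0], [-0.344, -0.939, 0.0], [0.0, -0.0, -1.0]]
force: [0.8, 3.0, -1.3]
width: 0.1
```

>>> send_rows([
  [0.0, 0, 0.0004, 0, 0],
  [0.0, 0, 0.0008, 0, 0],
])

```text
t: 15.8
tcp_pos: [478.4, 104.9, 0.5]
ee_rot: [[0.939, -0.344, 0.0], [-0.344, -0.939, 0.0], [0.0, -0.0, -1.0]]
force: [-0.2, 2.8, -0.7]
width: 0.6
```

>>> send_rows([
  [0.0, 0, 0.0004, 0, 0],
  [0.0, 0, 0.0008, 0, 0],
])

```text
t: 16.0
tcp_pos: [478.1, 104.2, 0.5]
ee_rot: [[0.939, -0.344, 0.0], [-0.344, -0.939, 0.0], [0.0, -0.0, -1.0]]
force: [1.0, 3.3, -0.3]
width: 0.4
```

>>> send_rows([
  [0.0, 0, 0.0004, 0, 0],
  [0.0, 0, 0.0008, 0, 0],
])

```text
t: 16.2
tcp_pos: [477.8, 103.4, 0.5]
ee_rot: [[0.939, -0.344, 0.0], [-0.344, -0.939, 0.0], [0.0, -0.0, -1.0]]
force: [-0.1, 2.9, -0.3]
width: 0.7
```

>>> send_rows([
  [0.0, 0, 0.0004, 0, 0],
  [0.0, 0, 0.0008, 0, 0],
])

```text
t: 16.4
tcp_pos: [477.5, 102.7, 0.5]
ee_rot: [[0.939, -0.344, 0.0], [-0.344, -0.939, 0.0], [0.0, -0.0, -1.0]]
force: [1.2, 3.4, -0.6]
width: 0.5
```

>>> send_rows([
  [0.0, 0, 0.0004, 0, 0],
  [0.0, 0, 0.0008, 0, 0],
])

```text
t: 16.6
tcp_pos: [477.3, 101.9, 0.5]
ee_rot: [[0.939, -0.344, 0.0], [-0.344, -0.939, 0.0], [0.0, -0.0, -1.0]]
force: [0.3, 2.8, 0.8]
width: 0.7
```

>>> send_rows([
  [0.0, 0, 0.0004, 0, 0],
  [0.0, 0, 0.0008, 0, 0],
])

```text
t: 16.8
tcp_pos: [477.0, 101.2, 0.5]
ee_rot: [[0.939, -0.344, 0.0], [-0.344, -0.939, 0.0], [0.0, -0.0, -1.0]]
force: [0.1, 3.2, -0.4]
width: 0.4
```

>>> send_rows([
  [0.0, 0, 0.0004, 0, 0],
  [0.0, 0, 0.0008, 0, 0],
])

```text
t: 17.0
tcp_pos: [476.9, 100.8, 0.5]
ee_rot: [[0.939, -0.344, 0.0], [-0.344, -0.939, 0.001], [0.0, -0.001, -1.0]]
force: [1.2, 6.9, -0.9]
width: 0.3
```

>>> send_rows([
  [0.0, 0, 0, 0, 0],
  [0.0, 0, 0, 0, 0],
])

```text
t: 17.2
tcp_pos: [476.9, 100.8, 0.5]
ee_rot: [[0.939, -0.344, 0.0], [-0.344, -0.939, 0.0], [0.0, -0.001, -1.0]]
force: [1.3, 6.7, -1.8]
width: 0.3
```

Pins felt: about 7 N total, 3 N of it friction, held for 0.3 s. I back off, go up and over to the loop.

>>> send_rows([
  [0.0, 0, -0.01, 0, 0],
  [0.0, 0, -0.03, 0, 0],
  [0.0, 0, -0.035, -0.03, 0],
  [0.0, 0, -0.035, -0.075, 0],
  [0.05, 0, -0.035, -0.12, 0],
  [0.0878, 0, -0.035, -0.16, 0],
  [0.0878, 0, -0.035, -0.175, 0],
])

```text
t: 17.9
tcp_pos: [490.6, 133.9, 179.5]
ee_rot: [[0.939, -0.344, 0.005], [-0.344, -0.939, 0.001], [0.005, -0.003, -1.0]]
force: [0.1, -0.7, -0.4]
width: 20.8
```

Run:
```python
from look import *
q,o=run(1,p0=(436.5,-10.1,1.223,9,1.495,.655),thr=25)
rel((437,-9.5,175),1.223-np.pi/2)
```

```text
n 11 fit o [435.7416 -10.3738] th 1.225 s 8.2 a 1.510 c 0.671 kp 99.5
fixture 2 [435.7416 -10.3738   0.    ] mean obs [435.8169 -10.5356   0.0179]
handle 2 [415.4225 -66.8285  84.    ] mean obs [415.189  -67.4972  83.4379]
handle_tip 2 [415.7697 -65.8639 174.2286] mean obs [414.8981 -66.1306 173.2265]
loop_bar 2 [437.9336  -4.2832 161.0771] mean obs [438.3272  -2.2627 162.5194]
keeper 2 [440.8964   3.9486  83.5   ] mean obs [442.1418   3.4975  82.4865]
push_plate 1 [470.6977  86.7489  60.    ] mean obs [471.468   91.2747  59.8344]
t 18.6 shift [0.0006 0.1518 0.0002] turn -0.003 | tcp [488.5834 133.2612 175.113 ] F [-0.6314 -0.22   -0.0508] w 77.4
```

>>> send_rows([
  [0.0878, 0, 0.04, 0, 0],
  [0.0878, 0, 0.08, 0, 0],
  [0.0878, 0, 0.12, 0, 0],
  [0.0878, 0, 0.145, 0, 0],
  [0.0878, 0, 0.152, 0, 0],
  [0.0878, 0, 0.152, 0, 0],
])

```text
t: 19.2
tcp_pos: [436.6, -9.9, 175.7]
ee_rot: [[0.938, -0.346, 0.0], [-0.346, -0.938, 0.0], [0.0, -0.0, -1.0]]
force: [-0.3, 0.0, -0.8]
width: 87.9
```

Run:
```python
from look import *
f=grab('top');g=grab('side')
s=manip.read_state();T=s['tcp_pos'];print(s['t'],T,s['force'],s['width'])
x=s['ee_rot'][:,0]
for n,F in(('top',f),('side',g)):
    print([proj(F,T+[0,0,36]+k*x) for k in(-44,44)])
    for k in('loop_bar','handle_tip'):
        for r in manip.tip_of(n,k)[:2]: print(n,k,round(r['conf'],2),c2w(F,r['at']))
cv2.imwrite('pics/l7.png',np.hstack([cv2.resize(z[...,::-1],None,fx=4,fy=4,interpolation=2) for z in (f['img'][120:250,150:270],g['img'][110:240,190:270])]))
```

```text
19.3 [437.1181  -8.8675 175.6301] [0.3116 0.3096 0.3062] 87.83652224925748
[array([216.1267, 197.0313]), array([229.9255, 160.9956])]
top handle_tip 0.49 [417.965  -66.4933 174.6802]
[array([247.0272, 159.816 ]), array([240.1837, 149.868 ])]
side loop_bar 0.58 [438.3723  -4.6056 159.0574]
side handle_tip 0.73 [439.7736  -4.2829 163.8961]
side handle_tip 0.49 [413.9346 -67.4824 173.2832]
```

View pics/l7.png

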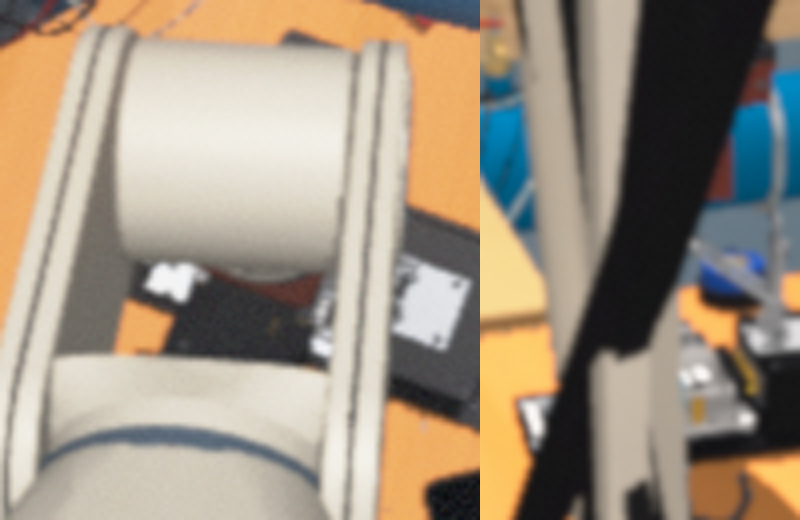

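>>> send_rows([
  [0.0878, 0, 0.003, 0.02, 0],
  [0.0878, 0, 0.003, 0.045, 0],
  [0.0878, 0, 0.003, 0.062, 0],
  [0.0878, 0, 0.003, 0.068, 0],
  [0.0878, 0, 0.003, 0.069, 0],
])

```text
t: 20.0
tcp_pos: [435.1, -11.8, 105.9]
ee_rot: [[0.939, -0.343, -0.001], [-0.343, -0.939, 0.0], [-0.001, 0.0, -1.0]]
force: [-0.1, -0.4, 0.2]
width: 88.2
```

>>> send_rows([
  [0.06, 0, 0, 0, 0],
  [0.05, 0, 0, 0, 0],
  [0.044, 0, 0, 0, 0],
  [0.04, 0, 0, 0, 0],
  [0.038, 0, 0, 0, 0],
  [0.038, 0, 0, 0, 0],
], squeeze=10)

```text
t: 20.6
tcp_pos: [435.9, -12.3, 106.7]
ee_rot: [[0.939, -0.344, 0.001], [-0.344, -0.939, -0.0], [0.001, -0.0, -1.0]]
force: [1.6, -1.1, 0.6]
width: 45.0
```

Run:
```python
import numpy as np
def P(a): b=3.229-a; return 22*np.array([np.cos(b),np.sin(b)])
def G(a,c,l=78): return P(a)+l*np.array([np.cos(c),np.sin(c)])
g0=G(1.5,.67)
for a,c in [(1.5,.5),(1.5,.3),(1.55,.1),(1.6,0),(1.65,-.1),(1.65,-.17),(1.65,-.22),(1.6,-.22)]:
    d=G(a,c)-g0; b=G(a,c,89); print(a,c,'tool y %.1f z %.1f mm'%(-d[0],-d[1]),'bar',b.round(1))
```

```text
1.5 0.5 tool y -7.3 z 11.0 mm bar [74.6 64.4]
1.5 0.3 tool y -13.4 z 25.4 mm bar [81.6 48. ]
1.55 0.1 tool y -17.6 z 40.5 mm bar [86.2 30.8]
1.6 0 tool y -19.0 z 48.2 mm bar [87.7 22. ]
1.65 -0.1 tool y -19.8 z 55.9 mm bar [88.4 13.1]
1.65 -0.17 tool y -19.0 z 61.4 mm bar [87.5  6.9]
1.65 -0.22 tool y -18.3 z 65.2 mm bar [86.7  2.6]
1.6 -0.22 tool y -17.2 z 65.2 mm bar [85.6  2.5]
```

>>> send_rows([
  [0.038, 0, -0.0038, 0.0055, 0],
  [0.038, 0, -0.0073, 0.011, 0],
  [0.038, 0, -0.0106, 0.018, 0],
  [0.038, 0, -0.0134, 0.0254, 0],
  [0.038, 0, -0.0157, 0.033, 0],
  [0.038, 0, -0.0176, 0.04, 0],
  [0.038, 0, -0.019, 0.048, 0],
  [0.038, 0, -0.019, 0.048, 0],
], squeeze=12)

```text
t: 21.4
tcp_pos: [442.1, 5.7, 57.5]
ee_rot: [[0.939, -0.344, -0.0], [-0.344, -0.939, 0.0], [-0.0, 0.0, -1.0]]
force: [3.4, -0.1, 0.2]
width: 44.7
```

```bash
cat > l8.py <<'E'
from look import *
import sys
f=grab('top');g=grab('side')
s=manip.read_state();T=s['tcp_pos'];print(s['t'],T,s['force'],s['width'])
e=np.array([np.cos(1.223),np.sin(1.223)])
for n,F in(('top',f),('side',g)):
    for k in('loop_bar','handle_tip','keeper'):
        for r in manip.tip_of(n,k)[:2]:
            p=c2w(F,r['at']);print(n,k,round(r['conf'],2),p,'u %.1f w %.1f'%(e@(p[:2]-[436.5,-10.1])+60,p[2]-84))
cv2.imwrite('pics/%s.png'%sys.argv[1],np.hstack([cv2.resize(z[...,::-1],None,fx=5,fy=5,interpolation=2) for z in (f['img'][140:240,190:270],g['img'][130:230,200:280])]))
E
python3 l8.py l8
```

```text
21.5 [442.2358   5.6877  58.288 ] [ 3.9111  0.1933 -1.0307] 44.42219142875361
top handle_tip 0.46 [417.5325 -61.8717 171.5844] u 4.9 w 87.6
side loop_bar 0.66 [446.0935  15.8533 106.286 ] u 87.7 w 22.3
side loop_bar 0.58 [414.5994 -68.707  173.1475] u -2.6 w 89.1
side handle_tip 0.66 [412.4825 -66.0674 173.0017] u -0.8 w 89.0
side handle_tip 0.61 [416.4486 -66.4396  86.5685] u 0.2 w 2.6
side keeper 0.6 [443.0552   5.6711  87.0414] u 77.1 w 3.0
```

View pics/l8.png

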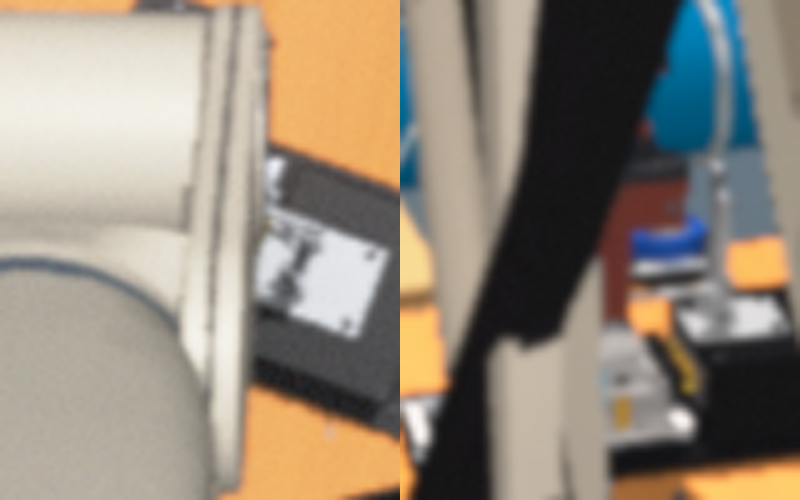

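The net puts the bar at (u 87.7, w 22.3), against a predicted (87.7, 22.0). I continue down beyond the lip.

>>> send_rows([
  [0.038, 0, -0.0008, 0.004, 0],
  [0.038, 0, -0.0008, 0.0077, 0],
  [0.038, 0, 0, 0.011, 0],
  [0.038, 0, 0.0, 0.013, 0],
  [0.038, 0, 0.0, 0.013, 0],
])

```text
t: 22.3
tcp_pos: [442.0, 5.5, 45.2]
ee_rot: [[0.939, -0.344, -0.0], [-0.344, -0.939, -0.0], [-0.0, 0.0, -1.0]]
force: [3.6, -1.6, 1.0]
width: 44.1
```

>>> send_rows([
  [0.038, 0, 0, 0.002, 0],
  [0.038, 0, 0.0005, 0.004, 0],
  [0.038, 0, 0.0005, 0.004, 0],
])

```text
t: 22.6
tcp_pos: [441.9, 5.1, 41.3]
ee_rot: [[0.939, -0.344, 0.0], [-0.344, -0.939, 0.0], [0.0, -0.0, -1.0]]
force: [4.6, -1.4, 0.7]
width: 44.5
```

```bash
python3 l8.py l9
```

```text
22.7 [441.9192   5.1422  41.4458] [ 4.3962 -1.217   0.1597] 44.33201748524914
top handle_tip 0.58 [415.5211 -64.1548 179.3459] u 2.0 w 95.3
top handle_tip 0.25 [353.8479 246.269   -2.8271] u 272.8 w -86.8
side keeper 0.56 [441.6917   5.3863  85.2894] u 76.3 w 1.3
```

View pics/l9.png

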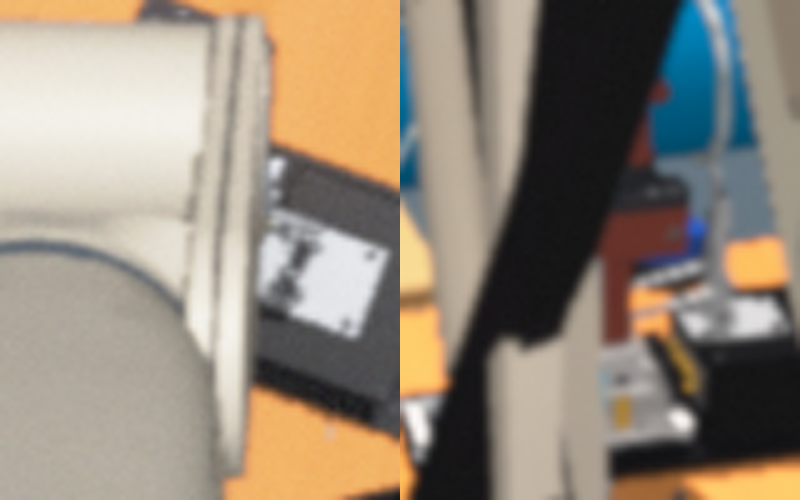

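>>> send_rows([
  [0.038, 0, 0.0002, 0.0005, 0],
  [0.038, 0, 0.0003, 0.001, 0],
  [0.038, 0, 0.0003, 0.001, 0],
])

```text
t: 23.3
tcp_pos: [441.8, 4.9, 40.5]
ee_rot: [[0.939, -0.344, 0.0], [-0.344, -0.939, 0.0], [0.0, -0.0, -1.0]]
force: [5.6, -0.1, 0.6]
width: 44.6
```

>>> send_rows([
  [0.038, 0, 0, 0.0005, 0],
  [0.038, 0, 0, 0.001, 0],
  [0.038, 0, 0, 0.001, 0],
])

```text
t: 23.6
tcp_pos: [441.7, 4.8, 39.4]
ee_rot: [[0.939, -0.344, 0.0], [-0.344, -0.939, -0.0], [0.0, 0.0, -1.0]]
force: [4.9, -1.7, 0.8]
width: 44.4
```

>>> send_rows([
  [0.038, 0, 0, 0.0005, 0],
  [0.038, 0, 0, 0.001, 0],
  [0.038, 0, 0, 0.001, 0],
])

```text
t: 23.9
tcp_pos: [441.6, 4.6, 38.4]
ee_rot: [[0.939, -0.344, -0.0], [-0.344, -0.939, -0.0], [-0.0, 0.0, -1.0]]
force: [5.1, -3.0, 1.6]
width: 44.8
```

>>> send_rows([
  [0.038, 0, 0, 0.0005, 0],
  [0.038, 0, 0, 0.001, 0],
  [0.038, 0, 0, 0.001, 0],
])

```text
t: 24.2
tcp_pos: [441.6, 4.6, 37.4]
ee_rot: [[0.939, -0.344, -0.0], [-0.344, -0.939, -0.0], [-0.0, 0.0, -1.0]]
force: [4.7, -2.9, 1.4]
width: 44.2
```

>>> send_rows([
  [0.038, 0, 0, 0.0005, 0],
  [0.038, 0, 0, 0.001, 0],
  [0.038, 0, 0, 0.001, 0],
])

```text
t: 24.5
tcp_pos: [441.7, 4.6, 36.8]
ee_rot: [[0.939, -0.344, -0.0], [-0.344, -0.939, -0.0], [0.0, 0.0, -1.0]]
force: [2.6, -3.4, 9.3]
width: 44.7
```

>>> send_rows([
  [0.038, 0, 0, -0.0015, 0],
  [0.038, 0, 0, -0.003, 0],
  [0.038, 0, 0.0015, -0.003, 0],
  [0.038, 0, 0.003, -0.003, 0],
  [0.038, 0, 0.0045, -0.003, 0],
  [0.038, 0, 0.006, -0.003, 0],
  [0.038, 0, 0.0075, -0.003, 0],
  [0.038, 0, 0.0075, -0.003, 0],
])

```text
t: 25.3
tcp_pos: [439.5, -1.8, 39.4]
ee_rot: [[0.939, -0.344, 0.001], [-0.344, -0.939, 0.001], [0.0, -0.001, -1.0]]
force: [5.9, 1.9, -2.3]
width: 44.5
```

```bash
python3 l8.py l10
```

```text
25.4 [439.4344  -1.8243  39.3426] [ 6.5884  1.8504 -1.5318] 44.61805329346683
top handle_tip 0.44 [405.2023 -92.3779 169.7741] u -28.0 w 85.8
side handle_tip 0.57 [443.471    6.7494  88.0437] u 78.2 w 4.0
side handle_tip 0.53 [405.8109 -95.1232 170.2415] u -30.4 w 86.2
side keeper 0.85 [443.1344   4.0929  85.1645] u 75.6 w 1.2
```

View pics/l10.png

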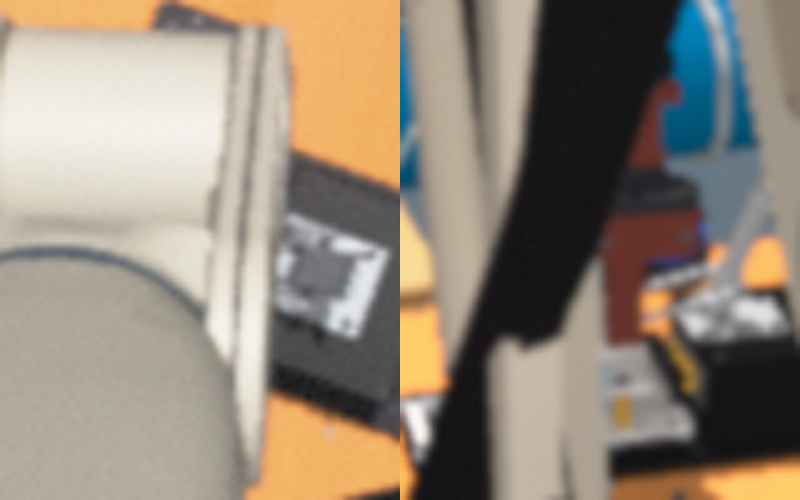

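>>> send_rows([
  [0.038, 0, 0.0005, 0, 0],
  [0.038, 0, 0.001, 0, 0],
  [0.038, 0, 0.001, 0, 0],
])

```text
t: 26.0
tcp_pos: [439.2, -2.6, 39.4]
ee_rot: [[0.939, -0.344, 0.001], [-0.344, -0.939, 0.001], [0.0, -0.001, -1.0]]
force: [6.2, 3.4, -1.6]
width: 44.4
```

>>> send_rows([
  [0.038, 0, 0.0005, 0, 0],
  [0.038, 0, 0.001, 0, 0],
  [0.038, 0, 0.001, 0, 0],
])

```text
t: 26.3
tcp_pos: [438.8, -3.6, 39.4]
ee_rot: [[0.939, -0.344, 0.001], [-0.344, -0.939, 0.001], [0.0, -0.001, -1.0]]
force: [6.9, 3.4, -2.6]
width: 44.7
```

>>> send_rows([
  [0.038, 0, 0, -0.001, 0],
  [0.038, 0, 0, -0.002, 0],
  [0.038, 0, 0, -0.002, 0],
])

```text
t: 26.6
tcp_pos: [438.5, -3.8, 41.1]
ee_rot: [[0.939, -0.344, 0.0], [-0.344, -0.939, 0.0], [0.0, -0.0, -1.0]]
force: [6.9, 0.2, -6.6]
width: 44.5
```

>>> send_rows([
  [0.038, 0, 0, 0.0008, 0],
  [0.038, 0, 0, 0.0008, 0],
])

```text
t: 26.8
tcp_pos: [438.5, -3.9, 40.5]
ee_rot: [[0.939, -0.344, 0.0], [-0.344, -0.939, 0.0], [0.0, -0.0, -1.0]]
force: [5.2, 0.2, -1.0]
width: 44.2
```

```bash
python3 l8.py l11
```

```text
26.9 [438.5531  -3.921   40.5058] [ 6.5351 -0.6992 -1.8364] 44.62479147083064
top handle_tip 0.7 [ 405.1562 -103.6489  166.0628] u -38.6 w 82.1
top keeper 0.62 [411.1396 -65.0989  81.9118] u -0.3 w -2.1
side loop_bar 0.53 [ 403.2648 -105.0984  165.9854] u -40.6 w 82.0
side loop_bar 0.43 [443.7663   5.4454  89.0247] u 77.1 w 5.0
side handle_tip 0.54 [ 404.174  -104.779   165.4941] u -40.0 w 81.5
side keeper 0.8 [440.5332   6.4845  85.9154] u 77.0 w 1.9
```

View pics/l11.png

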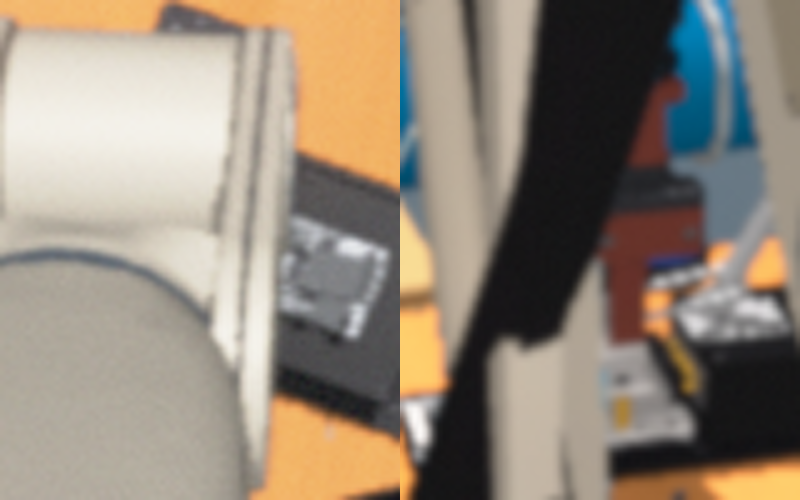

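The lever is now at ≈1.05 rad, the bar at u≈75 and the keeper at u≈76. Raising the bar 2 mm met a 6.6 N pull-back, so it is under the lip. I release it and lift clear.

>>> send_rows([
  [0.06, 0, 0, 0, 0],
  [0.0878, 0, 0, 0, 0],
  [0.0878, 0, 0, 0, 0],
  [0.0878, 0, 0, 0, 0],
  [0.0878, 0, 0, -0.02, 0],
  [0.0878, 0, 0, -0.06, 0],
  [0.0878, 0, 0, -0.095, 0],
  [0.05, 0, 0, -0.1, 0],
])

```text
t: 28.0
tcp_pos: [440.5, -4.1, 144.0]
ee_rot: [[0.939, -0.344, 0.006], [-0.344, -0.939, -0.0], [0.005, -0.002, -1.0]]
force: [-0.3, 0.5, -0.7]
width: 82.6
```

```bash
python3 l8.py l12; python3 -c "
from look import *
T=np.array([436.5,-10.1])+(-11.7-60)*np.array([np.cos(1.223),np.sin(1.223)])
rel((T[0],T[1],140),1.223-np.pi/2)"
```

```text
28.1 [438.8536  -4.0581 141.447 ] [-0.4482 -0.0437 -1.0535] 74.84328443367478
top handle_tip 0.48 [ 404.202  -101.9986  171.0242] u -37.4 w 87.0
top keeper 0.74 [ 386.774  -295.0629   -2.1686] u -224.8 w -86.2
top keeper 0.42 [446.3297   5.1623  79.8152] u 77.7 w -4.2
side loop_bar 0.47 [445.9206   9.3946  86.7858] u 81.5 w 2.8
side handle_tip 0.56 [ 403.6972 -107.1778  164.1719] u -42.4 w 80.2
side handle_tip 0.52 [442.0692   1.7757  85.086 ] u 73.1 w 1.1
side keeper 0.62 [442.8069   3.8069  83.7821] u 75.2 w -0.2
t 28.4 shift [ 0.0014  0.0777 -0.0005] turn -0.003 | tcp [437.4738  -4.0332 139.488 ] F [-0.0792  0.1589  0.218 ] w 51.9
```

View pics/l12.png

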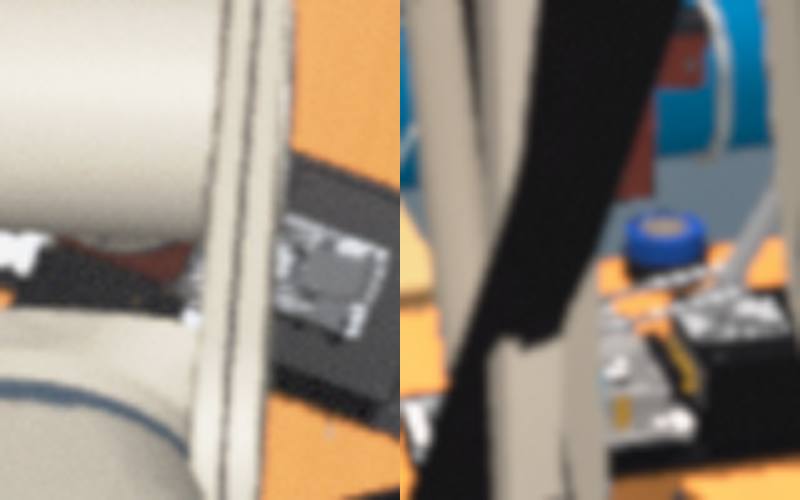

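>>> send_rows([
  [0.0, 0.001, 0.01, 0, 0],
  [0.0, 0.001, 0.025, 0, 0],
  [0.0, 0.001, 0.045, 0, 0],
  [0.0, 0.001, 0.06, 0, 0],
  [0.0, 0.001, 0.072, 0, 0],
  [0.0, 0.001, 0.077, 0, 0],
  [0.0, 0.001, 0.077, 0, 0],
])

```text
t: 29.1
tcp_pos: [412.7, -77.3, 140.6]
ee_rot: [[0.939, -0.345, -0.0], [-0.345, -0.939, 0.0], [-0.0, 0.0, -1.0]]
force: [-1.2, 0.2, -0.2]
width: 0.7
```

```bash
python3 l8.py l13
```

```text
29.2 [413.0022 -76.6542 140.6523] [-0.3114 -0.3031  0.1492] 0.503259626098664
top keeper 0.86 [441.7421   1.9051  81.3788] u 73.1 w -2.6
top keeper 0.19 [436.3224 -11.6765  -0.6011] u 58.5 w -84.6
side loop_bar 0.67 [445.8829   5.2301  87.0414] u 77.6 w 3.0
side handle_tip 0.62 [ 405.3801 -104.6874  164.3865] u -39.5 w 80.4
side keeper 0.83 [437.7247   5.0074  83.4213] u 74.6 w -0.6
```

View pics/l13.png

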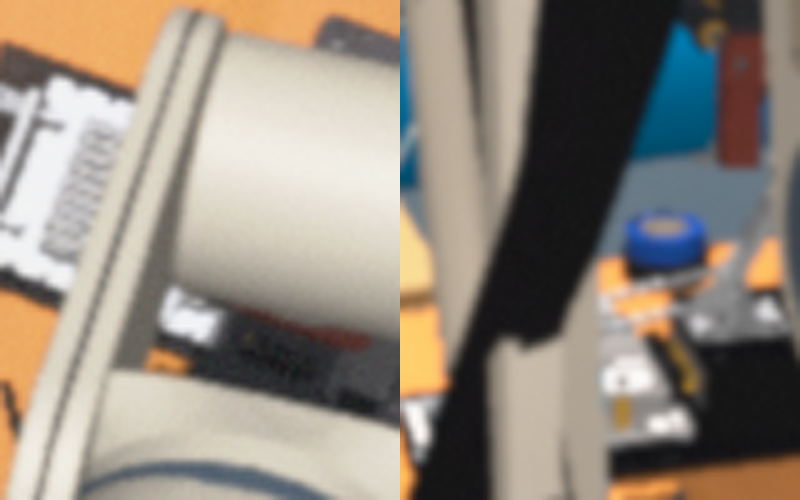

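```bash
cat > traj.py <<'E'
from look import *
def tr(As,r=86,n=0,half=12.5,zo=36):
    s=manip.read_state();T=s['tcp_pos'];e=np.array([np.cos(1.223),np.sin(1.223)])
    u0=e@(T[:2]-[436.5,-10.1])+60; lat=np.array([-e[1],e[0]])@(T[:2]-[436.5,-10.1])
    print('t',s['t'],'u0 %.1f lat %.1f z %.1f'%(u0,lat,T[2]),'F',s['force'],'along x %.1f'%(e@s['force'][:2]))
    for a in As:
        u=-r*np.cos(a)+(6.5+n)*np.sin(a)+half; z=84+r*np.sin(a)+(6.5+n)*np.cos(a)-zo
        print('a %.2f  y %.4f z %.4f'%(a,-(u-u0)/1000,(T[2]-z)/1000))
E
python3 -c "
from traj import *
tr([1.05],n=15); tr([1.05],n=5);tr(np.arange(1.05,-.01,-.05))"
```

```text
t 29.5 u0 -10.3 lat -0.5 z 140.7 F [-0.4113  0.0599 -0.8201] along x -0.1
a 1.05  y 0.0013 z 0.0074
t 29.5 u0 -10.3 lat -0.5 z 140.7 F [-0.4113  0.0599 -0.8201] along x -0.1
a 1.05  y 0.0100 z 0.0123
t 29.5 u0 -10.3 lat -0.5 z 140.7 F [-0.4113  0.0599 -0.8201] along x -0.1
a 1.05  y 0.0143 z 0.0148
a 1.00  y 0.0182 z 0.0168
a 0.95  y 0.0219 z 0.0189
a 0.90  y 0.0255 z 0.0213
a 0.85  y 0.0290 z 0.0238
a 0.80  y 0.0324 z 0.0264
a 0.75  y 0.0356 z 0.0293
a 0.70  y 0.0387 z 0.0323
a 0.65  y 0.0417 z 0.0354
a 0.60  y 0.0445 z 0.0387
a 0.55  y 0.0471 z 0.0422
a 0.50  y 0.0495 z 0.0457
a 0.45  y 0.0518 z 0.0494
a 0.40  y 0.0538 z 0.0532
a 0.35  y 0.0557 z 0.0571
a 0.30  y 0.0574 z 0.0610
a 0.25  y 0.0589 z 0.0651
a 0.20  y 0.0601 z 0.0692
a 0.15  y 0.0612 z 0.0734
a 0.10  y 0.0621 z 0.0776
a 0.05  y 0.0627 z 0.0819
a -0.00  y 0.0632 z 0.0862
```

Approach to near contact, then the first small pushes.

>>> send_rows([
  [0.0, 0, 0.0013, 0.0074, 0],
  [0.0, 0, 0.006, 0.01, 0],
  [0.0, 0, 0.01, 0.0123, 0],
  [0.0, 0, 0.0125, 0.0138, 0],
  [0.0, 0, 0.0143, 0.0148, 0],
  [0.0, 0, 0.0163, 0.0158, 0],
])

```text
t: 30.1
tcp_pos: [407.2, -92.2, 124.8]
ee_rot: [[0.939, -0.344, -0.0], [-0.344, -0.939, 0.0], [-0.0, -0.0, -1.0]]
force: [-0.1, 1.2, 0.2]
width: 0.7
```

>>> send_rows([
  [0.0, 0, 0.0019, 0.001, 0],
  [0.0, 0, 0.0037, 0.002, 0],
  [0.0, 0, 0.0056, 0.0031, 0],
])

```text
t: 30.4
tcp_pos: [405.3, -97.4, 121.7]
ee_rot: [[0.939, -0.344, 0.0], [-0.344, -0.939, 0.0], [0.0, -0.0, -1.0]]
force: [-0.1, 1.6, -0.2]
width: 0.2
```

>>> send_rows([
  [0.0, 0, 0.0018, 0.0012, 0],
  [0.0, 0, 0.0036, 0.0024, 0],
  [0.0, 0, 0.0053, 0.0037, 0],
])

```text
t: 30.7
tcp_pos: [403.5, -102.4, 118.1]
ee_rot: [[0.939, -0.344, 0.0], [-0.344, -0.939, 0.0], [0.0, -0.0, -1.0]]
force: [-0.4, 1.3, 2.3]
width: 0.4
```

>>> send_rows([
  [0.0, 0, 0.0026, 0.0019, 0],
  [0.0, 0, 0.0052, 0.0039, 0],
  [0.0, 0, 0.0077, 0.0061, 0],
  [0.0, 0, 0.01, 0.0083, 0],
  [0.0, 0, 0.0123, 0.0106, 0],
  [0.0, 0, 0.0145, 0.0128, 0],
])

```text
t: 31.3
tcp_pos: [398.5, -116.1, 105.1]
ee_rot: [[0.939, -0.344, 0.0], [-0.344, -0.939, 0.0], [0.0, -0.0, -1.0]]
force: [-0.0, 2.6, 2.0]
width: 0.4
```

```bash
python3 l8.py l14;python3 -c "
from traj import *
tr(np.arange(.75,-.01,-.05))"
```

```text
31.4 [ 398.3368 -116.0912  104.9562] [-0.8635  0.2403 -0.2945] 0.43921908792087444
top loop_bar 0.61 [440.3953   1.2379  87.997 ] u 72.0 w 4.0
top handle_tip 0.22 [355.4385 248.2851  -2.9015] u 275.3 w -86.9
top keeper 0.8 [440.1202   0.3494  86.2664] u 71.1 w 2.3
side loop_bar 0.46 [444.8418   1.0497  87.2414] u 73.3 w 3.2
side handle_tip 0.53 [ 393.2554 -134.5345  141.9009] u -71.7 w 57.9
side keeper 0.34 [442.9842   2.3134  89.2865] u 73.9 w 5.3
t 31.7 u0 -52.4 lat -0.3 z 105.3 F [-0.3441  1.0392  1.1016] along x 0.9
a 0.75  y -0.0064 z -0.0061
a 0.70  y -0.0033 z -0.0031
a 0.65  y -0.0003 z 0.0000
a 0.60  y 0.0024 z 0.0033
a 0.55  y 0.0050 z 0.0068
a 0.50  y 0.0075 z 0.0103
a 0.45  y 0.0097 z 0.0140
a 0.40  y 0.0118 z 0.0178
a 0.35  y 0.0137 z 0.0217
a 0.30  y 0.0154 z 0.0256
a 0.25  y 0.0168 z 0.0297
a 0.20  y 0.0181 z 0.0338
a 0.15  y 0.0192 z 0.0380
a 0.10  y 0.0200 z 0.0422
a 0.05  y 0.0207 z 0.0465
a -0.00  y 0.0211 z 0.0508
```

View pics/l14.png

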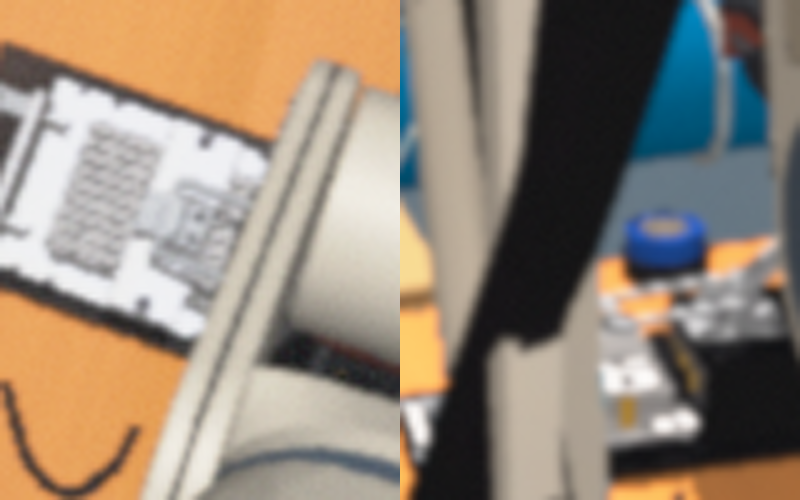

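>>> send_rows([
  [0.0, 0, 0.0024, 0.0033, 0],
  [0.0, 0, 0.005, 0.0068, 0],
  [0.0, 0, 0.0075, 0.0103, 0],
])

```text
t: 32.0
tcp_pos: [396.0, -123.2, 94.8]
ee_rot: [[0.939, -0.344, 0.0], [-0.344, -0.939, -0.0], [0.0, 0.0, -1.0]]
force: [-0.1, 1.1, 3.4]
width: 0.2
```

>>> send_rows([
  [0.0, 0, 0.0022, 0.0037, 0],
  [0.0, 0, 0.0043, 0.0075, 0],
  [0.0, 0, 0.0062, 0.0114, 0],
])

```text
t: 32.3
tcp_pos: [393.8, -129.1, 83.2]
ee_rot: [[0.939, -0.344, 0.0], [-0.344, -0.939, -0.0], [0.0, 0.0, -1.0]]
force: [-0.3, 0.2, 3.8]
width: 0.3
```

>>> send_rows([
  [0.0, 0, 0.0017, 0.0039, 0],
  [0.0, 0, 0.0031, 0.008, 0],
  [0.0, 0, 0.0044, 0.0121, 0],
])

```text
t: 32.6
tcp_pos: [392.3, -133.1, 71.1]
ee_rot: [[0.939, -0.344, 0.0], [-0.344, -0.939, -0.0], [0.0, 0.0, -1.0]]
force: [0.6, -0.4, 2.9]
width: 0.3
```

>>> send_rows([
  [0.0, 0, 0.0006, 0.002, 0],
  [0.0, 0, 0.0011, 0.0042, 0],
  [0.0, 0, 0.0015, 0.0063, 0],
])

```text
t: 32.9
tcp_pos: [391.8, -134.3, 65.0]
ee_rot: [[0.939, -0.344, -0.0], [-0.344, -0.939, -0.0], [0.0, 0.0, -1.0]]
force: [0.1, -0.2, 1.4]
width: 0.8
```

```bash
python3 l8.py l15;python3 -c "
from traj import *
tr(np.arange(.25,-.07,-.05))"
```

```text
33.0 [ 391.7093 -134.2214   64.9407] [-0.1456 -0.3946  1.3385] 0.4784036074921587
top loop_bar 0.5 [441.9224  -2.1606  89.5743] u 69.3 w 5.6
top keeper 0.89 [439.9914  -1.8337  84.0332] u 69.0 w 0.0
side loop_bar 0.56 [441.6653  -1.4261  89.1573] u 69.9 w 5.2
side keeper 0.68 [438.5805   1.9912  86.8302] u 72.1 w 2.8
t 33.3 u0 -71.9 lat -0.2 z 65.2 F [-0.048  -0.3489 -0.0404] along x -0.3
a 0.25  y -0.0027 z -0.0104
a 0.20  y -0.0014 z -0.0062
a 0.15  y -0.0003 z -0.0021
a 0.10  y 0.0005 z 0.0022
a 0.05  y 0.0012 z 0.0064
a 0.00  y 0.0016 z 0.0107
a -0.05  y 0.0018 z 0.0150
```

View pics/l15.png

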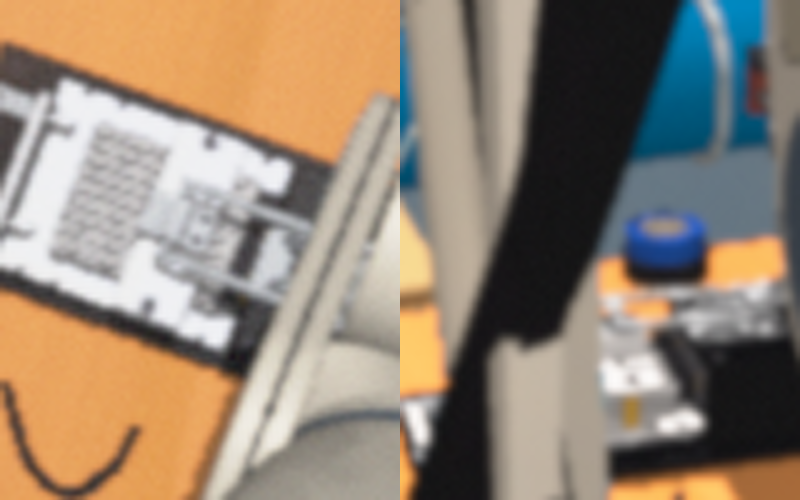

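>>> send_rows([
  [0.0, 0, 0.0004, 0.0015, 0],
  [0.0, 0, 0.0008, 0.003, 0],
  [0.0, 0, 0.001, 0.0045, 0],
])

```text
t: 33.6
tcp_pos: [391.5, -135.2, 60.6]
ee_rot: [[0.939, -0.344, -0.0], [-0.344, -0.939, 0.0], [-0.0, -0.0, -1.0]]
force: [-1.0, 0.9, 1.3]
width: 0.6
```

>>> send_rows([
  [0.0, 0, 0, 0.001, 0],
  [0.0, 0, 0, 0.002, 0],
  [0.0, 0, 0, 0.003, 0],
])

```text
t: 33.9
tcp_pos: [391.4, -135.3, 57.6]
ee_rot: [[0.939, -0.344, -0.0], [-0.344, -0.939, -0.0], [-0.0, 0.0, -1.0]]
force: [-0.6, -0.2, 1.3]
width: 0.7
```

>>> send_rows([
  [0.0, 0, 0, 0.0008, 0],
  [0.0, 0, 0, 0.0015, 0],
  [0.0, 0, 0, 0.0015, 0],
])

```text
t: 34.2
tcp_pos: [391.5, -135.2, 56.1]
ee_rot: [[0.939, -0.344, -0.0], [-0.344, -0.939, 0.0], [-0.0, 0.0, -1.0]]
force: [-0.0, 0.9, -0.1]
width: 0.4
```

>>> send_rows([
  [0.0, 0, 0, 0.0005, 0],
  [0.0, 0, 0, 0.001, 0],
  [0.0, 0, 0, 0.001, 0],
])

```text
t: 34.5
tcp_pos: [391.5, -135.2, 55.1]
ee_rot: [[0.939, -0.344, 0.0], [-0.344, -0.939, -0.0], [0.0, 0.0, -1.0]]
force: [-0.5, 0.5, 0.4]
width: 0.2
```

>>> send_rows([
  [0.0, 0, 0, 0.0005, 0],
  [0.0, 0, 0, 0.001, 0],
])

```text
t: 34.7
tcp_pos: [391.5, -135.2, 54.2]
ee_rot: [[0.939, -0.344, 0.0], [-0.344, -0.939, -0.0], [0.0, -0.0, -1.0]]
force: [-1.0, -0.4, 0.3]
width: 0.4
```

>>> send_rows([
  [0.0, 0, 0, 0.0005, 0],
  [0.0, 0, 0, 0.001, 0],
])

```text
t: 34.9
tcp_pos: [391.5, -135.3, 53.2]
ee_rot: [[0.939, -0.344, 0.0], [-0.344, -0.939, -0.0], [0.0, 0.0, -1.0]]
force: [0.4, -0.2, 1.7]
width: 0.5
```

>>> send_rows([
  [0.0, 0, 0, 0.0005, 0],
  [0.0, 0, 0, 0.001, 0],
])

```text
t: 35.1
tcp_pos: [391.6, -135.3, 52.3]
ee_rot: [[0.939, -0.344, 0.0], [-0.344, -0.939, -0.0], [0.0, 0.0, -1.0]]
force: [-1.8, -1.4, 6.0]
width: 0.5
```

>>> send_rows([
  [0.0, 0, 0, 0.0004, 0],
  [0.0, 0, 0, 0.0004, 0],
])

```text
t: 35.3
tcp_pos: [391.6, -135.4, 52.0]
ee_rot: [[0.939, -0.344, 0.0], [-0.344, -0.939, -0.0], [0.0, 0.0, -1.0]]
force: [-1.0, -0.5, 5.9]
width: 0.3
```

>>> send_rows([
  [0.0, 0, 0, 0.0005, 0],
  [0.0, 0, 0, 0.0005, 0],
])

```text
t: 35.5
tcp_pos: [391.7, -135.4, 51.7]
ee_rot: [[0.939, -0.344, 0.0], [-0.344, -0.939, -0.0], [0.0, 0.0, -1.0]]
force: [-1.4, -0.9, 8.3]
width: 0.8
```

>>> send_rows([
  [0.0, 0, 0, 0.0005, 0],
  [0.0, 0, 0, 0.0005, 0],
])

```text
t: 35.7
tcp_pos: [391.7, -135.4, 51.3]
ee_rot: [[0.939, -0.344, 0.0], [-0.344, -0.939, -0.0], [0.001, 0.0, -1.0]]
force: [-2.1, -1.2, 11.1]
width: 0.4
```

Force is rising steeply against the stop, 11 N. I back off and inspect.

>>> send_rows([
  [0.0, 0, 0, -0.01, 0],
  [0.0, 0, 0, -0.05, 0],
  [0.0, 0, 0, -0.1, 0],
  [0.0, 0, 0, -0.15, 0],
  [0.0, 0.0, 0.04, -0.17, 0],
  [0.0, 0.0, 0.08, -0.17, 0],
  [0.0, 0.0, 0.12, -0.17, 0],
  [0.0, 0, 0.16, -0.17, 0],
])

```text
t: 36.5
tcp_pos: [335.8, -286.6, 221.5]
ee_rot: [[0.939, -0.343, 0.001], [-0.343, -0.939, -0.001], [0.001, 0.0, -1.0]]
force: [0.9, -0.6, 0.0]
width: 0.5
```

>>> send_rows([
  [0.0, 0, 0.04, 0, 0],
  [0.0, 0, 0.08, 0, 0],
  [0.0, 0, 0.1, 0, 0],
  [0.0, 0, 0.1, 0, 0],
])

```text
t: 36.9
tcp_pos: [301.2, -381.3, 220.9]
ee_rot: [[0.938, -0.347, 0.0], [-0.347, -0.938, -0.0], [0.0, 0.0, -1.0]]
force: [-0.5, -0.3, -0.2]
width: 0.5
```

```bash
python3 l8.py l16; python3 -c "
from fit import *
run(1,p0=(436.5,-10.1,1.223,0,0.02,0),thr=25)"
```

```text
37.0 [ 301.7659 -378.8451  220.6294] [-0.7729  0.3724  0.1583] 0.5821861209199569
top loop_bar 0.46 [439.9233  -0.5894  90.7553] u 70.1 w 6.8
top handle_tip 0.68 [ 384.3542 -152.8498   92.4442] u -92.0 w 8.4
top handle_tip 0.68 [ 389.4368 -295.619    -4.398 ] u -224.5 w -88.4
top keeper 0.86 [441.6476  -3.8138  83.5269] u 67.7 w -0.5
side loop_bar 0.4 [440.731   -1.816   85.4444] u 69.2 w 1.4
side keeper 0.89 [439.6606   1.3206  86.2355] u 71.8 w 2.2
n 10 fit o [435.9 -10.1] th 1.239 s 2.3 a 0.038 c 0.077 kp 99.7
fixture 2 [435.9 -10.1   0. ] mean obs [436.2 -10.1   1. ]
handle 2 [416.4 -66.8  84. ] mean obs [414.8 -67.7  84.5]
handle_tip 1 [ 387.1 -151.6   93.9] mean obs [ 385.6 -155.    94.2]
loop_bar 2 [438.2  -3.7  89.7] mean obs [441.4  -1.1  89.9]
keeper 2 [439.   -1.3  83.5] mean obs [439.8  -1.5  85.1]
push_plate 1 [467.7  81.9  60. ] mean obs [467.5  86.9  58.9]
```

View pics/l16.png

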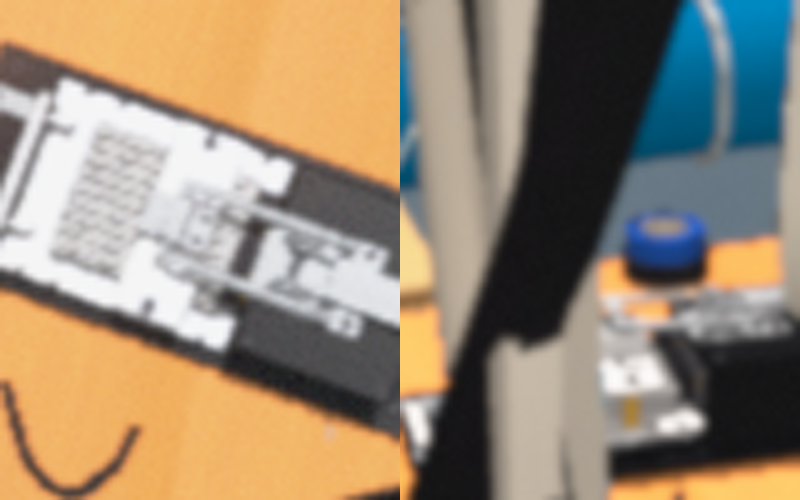

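Run:
```python
from look import *
e=np.array([np.cos(1.223),np.sin(1.223)]);D={}
for i in range(4):
  for n in('top','side'):
    F=manip.grab_frame(n)
    for k in('loop_bar','handle_tip','keeper','handle','push_plate'):
        for r in manip.tip_of(n,k)[:3]:
            p=c2w(F,r['at']);u=e@(p[:2]-[436.5,-10.1])+60;w=p[2]-84
            D.setdefault((k,n),[]).append((round(u,1),round(w,1)))
for k in D: print(k,[tuple(map(float,x)) for x in D[k]])
print(manip.read_state()['t'])
g=grab('side');cv2.imwrite('pics/s17.png',cv2.resize(g['img'][170:220,230:300,::-1],None,fx=10,fy=10,interpolation=2))
f=grab('top');cv2.imwrite('pics/t17.png',f['img'][:,:,::-1])
for a in(0,.06,.1): print(a,proj(g,np.r_[np.array([436.5,-10.1])+e*(-60-97*np.cos(a)+6.5*np.sin(a)),84+97*np.sin(a)+6.5*np.cos(a)]))
```

```text
('loop_bar', 'top') [(67.1, 5.9), (71.7, 5.9), (70.5, 6.9), (71.6, 4.2)]
('handle_tip', 'top') [(-88.1, 10.5), (-92.7, 9.2), (-89.0, 10.6), (-89.4, 10.3)]
('keeper', 'top') [(67.7, -0.7), (68.0, -0.7), (69.0, 0.5), (66.7, -1.2)]
('handle', 'top') [(-0.7, -3.2), (-2.7, -3.4), (-2.4, 0.9), (-273.3, -81.2), (-1.0, -3.8), (-225.4, -87.6)]
('push_plate', 'top') [(160.5, -25.2), (162.2, -25.9), (158.2, -26.8), (158.1, -24.5), (-227.3, -90.4)]
('loop_bar', 'side') [(71.7, 3.6), (67.5, 0.5), (70.0, 4.5), (72.7, 4.2)]
('keeper', 'side') [(70.4, 2.6), (71.5, 2.2), (69.9, -0.3), (73.9, 2.5), (68.7, 6.8)]
('handle', 'side') [(2.1, 3.2), (-0.2, 4.3), (0.5, 4.2), (-1.3, 4.4)]
('push_plate', 'side') [(-223.8, -84.0)]
('handle_tip', 'side') [(-221.9, -81.8), (1.1, 2.5)]
40.4
0 [291.3111 186.1152]
0.06 [291.2314 184.4938]
0.1 [291.1211 183.4218]
```

View pics/s17.png

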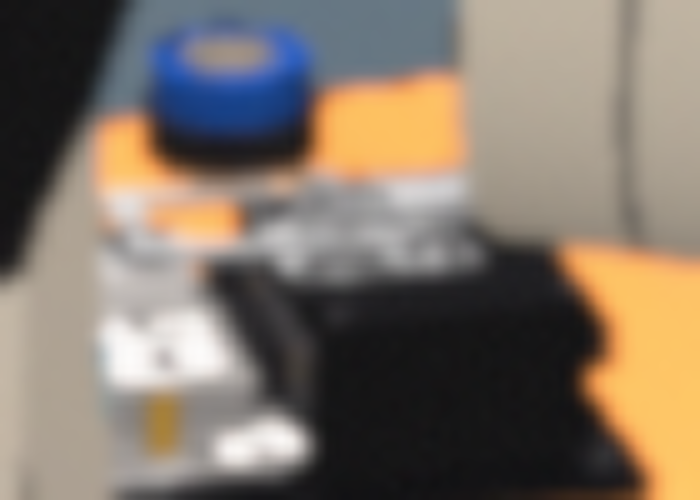

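View pics/t17.png

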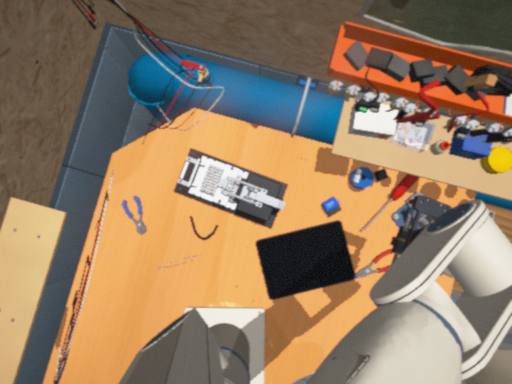

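```bash
python3 -c "
from bench import manip
print(manip.sign_off())"
```

```text
the job is handed in; nothing more can be done
None
```

The fixture is closed and the job is handed in at about 40 s. My last checks all point to the latch holding, though none of them reads the lever angle directly.

**What I did**
1. I slid the tray in until it bore on the pins, at about 7 N total (roughly 3 N of that friction), and held it about 0.3 s.
2. I gripped the loop across both legs, brought the bar down past the lip until it touched the foot, raised it about 2 mm and drew it under the lip. A test lift met about 6.6 N of pull-back, so it was caught, with the lever at about 1.05 rad.
3. I pressed the lever down with the closed fingers, using 4 N or less on the way. It went over centre and moved home by itself, and I confirmed the end stop at 11 N.

**Last checks**
- **Lever:** about 0.02–0.04 rad from the camera. The end of the handle was hidden behind the arm in the side view, so the evidence that it is home is the force rise at the stop and the top view.
- **Loop bar and keeper:** the detections put the bar within a few mm of its seat. Single readings scatter by about 4 mm, some of them higher than the lip would allow.
- **Tray:** about 0–2 mm by the fit. With the loop hooked and the lever home it should be at 0.
- **Robot and parts:** the gripper is clear of everything. The spool, cutters and dongle look unmoved in the top view.

**What disagreed:** the fingertips really sit about 36 mm above the reported TCP. Because of this my first approach passed over the end plate without touching it. I measured the offset in the side view and corrected for it from then on.

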